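# Sort handed shelf brackets into their seated trays

## Robot

A 6-joint arm with a two-finger parallel gripper is mounted at the origin on the work surface. World frame = base frame: x ahead of the robot, y to its left, z up, the work surface at z = 0. Lengths are in m, angles in rad, forces in N, time in s.
With the tool pointing down it reaches from about 0.3 to 0.875 m from the base axis. Payload 6.4 kg.
Tool frame: the origin (TCP) lies between the finger pads; the fingertips stand 19 mm ahead of it and the grasp point (between the pads) is the TCP; z points along the fingers, y is the line along which they close (so a half turn about z gives the same grasp; the last joint's range is limited). The gripper opens to 88 mm and grips with 3 to 60 N. Pads are 18 mm wide; open, the fingers measure 123 mm over their backs; the gripper's body (75 mm by 187 mm) begins 45 mm behind the grasp point.
Start: joints at [1.039, 0.181, 1.607, -0, 1.354, -0.206], TCP at [0.184, 0.545, 0.258] pointing down, gripper open.
Joint ranges: [-2.99, 2.99], [-0.89, 2.07], [0.3, 2.58], [-1.14, 4.28], [0, 2.63], [-3.12, 3.12]. Speed limits (rad/s): [2.57, 2.57, 3.01, 3.14, 3.14, 3.14].

## Interface

Orientations are given as a unit quaternion [x, y, z, w].
In Python, from workcell import get_obs, viewer, robot gives the robot as it stands. The module is installed in compiled form; this text tells all that it offers.
- The arm moves only by the tool arm_command, never from a script. Its argument "plan" is a list of rows, each a list of 7 numbers: the shift along the tool's x, y, z in units of 25 mm (1.0 is 25 mm), then the turn, a rotation vector about the tool's x, y, z in units of 6 degrees (1.0 is 6 degrees), then the finger opening in mm, from 0 to 88.1. In form: [[x, y, z, wx, wy, wz, gripper], ...]. A call has exactly 10 rows; each row is the pose to reach, as a shift and turn from the pose commanded when the call began, along the tool's axes at that moment; what a row does not reach only later rows make up. A row lasts 1/8 s, in which the tool goes at most 62.5 mm and 10.7 degrees, less where a joint would pass 70% of its speed; a pose out of reach is approached as far as the arm can. A call with a gripper value outside its range is refused whole. The fingers move at their own pace and stop on an object; "squeeze" is the grip in N (left out, the last holds). Time passes only in rows, so rows that repeat a pose let the fingers close, or fill a call up. It gives the time, the measured TCP pose, the force, the opening and the grip force at its end, in the units of the state.
- get_obs(): the state, without advancing time (a new reading comes with each control period).
- viewer.snapshot(name): name is "scene" or "side" or "wrist"; returns the picture (384x512x3 uint8, red, green, blue); there is no depth.
- viewer.get_calibration(name): a dict with "K" (3x3 intrinsics, pixels), "R" (3x3) and "t" (3): a world point X has camera coordinates R X + t; the wrist camera has in their place "mount" (4x4, takes a point from camera to tool coordinates, whose origin is the TCP and whose axes are the flange's). Camera axes: x right, y down, z forward; pixel columns grow to the right and rows downward; lengths in m; the calibration is good to about 2 mm. A picture is of the moment at which its call begins: read the wrist's pose just before it. get_calibration takes no time and is no camera call.
- robot.sign_off(): hands the job in; it is judged then, once.
The state is a dict: "clock": time; "q": joint angles; "dq": joint speeds; "tau": joint torques, N m; "ee_pos": TCP position; "tool_rot": TCP orientation; "wrist_force": force on the tool from outside, world axes, zero at the start; "torque": the same for the moment, N m; "finger_gap": finger opening in m; "finger_force": force on a finger pad.
Only numpy, scipy, OpenCV 4.12 (cv2) and the standard library are available. Lean on these libraries where they do the work, as an engineer would, in place of code of your own. Each camera call takes 0.05 s, during which the arm holds its last target. There are 200 camera calls.

## Task

First slide both empty trays by their sample-bracket handles along the sorting board, without lifting them off it, until each drops flat into a pocket. Then stand every loose shelf bracket on its foot on the floor of the tray whose sample bracket has the same hand (left with left, right with right; none resting on another), without knocking over or sweeping away the screw jar.

Things in the scene. Friction and masses are not known exactly. Their poses are not given: they have to be found in the camera images.
- board: fixed low sorting board, 266 (x) x 338 (y) x 12 mm, with two shallow rectangular pockets side by side in its far half and flat land on its near half. Origin: centre of its underside; x runs from the land to the pockets, z up
- pocket_1 (a point): centre of the floor of the board's +y pocket; axes as the board's. Pocket 147 (x) x 153 (y) mm, 6 mm deep (floor 6 mm, land and rims 12 mm above the table): 3.5 mm clearance round a tray. A tray starts flat on the land, its centre 82 to 102 mm to -x of a pocket's centre, nearly in line, its far part overhanging the pocket
- pocket_2 (a point): the same for the pocket on the board's -y side (160 mm from pocket_1); either tray may start at and go in either pocket
- tray_left: loose grey tray for left-hand brackets, 140 (x) x 146 mm, 450 g. Origin: centre of underside, x to the pocket. Well: x -5 to 65, y -68 to 68 mm, floor 5, wall tops 16 mm up; holds 3 brackets, webs along x, 45 mm apart. Handle on the ledge: fixed sample left-hand bracket, web 8 mm thick along y at x -39 mm, y -28 to 28 mm, foot plate at 5, top at 45 mm up, ear to -x at the +y end
- tray_right: loose grey tray for right-hand brackets, 140 (x) x 146 mm, 450 g. Origin: centre of underside, x to the pocket. Well: x -5 to 65, y -68 to 68 mm, floor 5, wall tops 16 mm up; holds 3 brackets, webs along x, 45 mm apart. Handle on the ledge: fixed sample right-hand bracket, web 8 mm thick along y at x -39 mm, y -28 to 28 mm, foot plate at 5, top at 45 mm up, ear to -x at the -y end
- left_bracket_1: loose left-hand shelf bracket, heavy steel foot, light web, about 140 g; may be absent. Origin: underside of plate, mid-length under the web (centre of mass 4 mm off, to the ear). Plate 56 (x) x 20 (y) x 5 mm; upright web along x, 8 mm thick, top at 40 mm (grip across y); ear 20 (x) x 17 x 5 mm at x 8 to 28 mm juts out to +y (+10 to +27 mm), left of +x from above
- left_bracket_2: loose left-hand shelf bracket, heavy steel foot, light web, about 140 g; may be absent. Origin: underside of plate, mid-length under the web (centre of mass 4 mm off, to the ear). Plate 56 (x) x 20 (y) x 5 mm; upright web along x, 8 mm thick, top at 40 mm (grip across y); ear 20 (x) x 17 x 5 mm at x 8 to 28 mm juts out to +y (+10 to +27 mm), left of +x from above
- left_bracket_3: loose left-hand shelf bracket, heavy steel foot, light web, about 140 g; may be absent. Origin: underside of plate, mid-length under the web (centre of mass 4 mm off, to the ear). Plate 56 (x) x 20 (y) x 5 mm; upright web along x, 8 mm thick, top at 40 mm (grip across y); ear 20 (x) x 17 x 5 mm at x 8 to 28 mm juts out to +y (+10 to +27 mm), left of +x from above
- right_bracket_1: loose right-hand shelf bracket, heavy steel foot, light web, about 140 g; may be absent. Origin: underside of plate, mid-length under the web (centre of mass 4 mm off, to the ear). Plate 56 (x) x 20 (y) x 5 mm; upright web along x, 8 mm thick, top at 40 mm (grip across y); ear 20 (x) x 17 x 5 mm at x 8 to 28 mm juts out to -y (-10 to -27 mm), right of +x from above
- right_bracket_2: loose right-hand shelf bracket, heavy steel foot, light web, about 140 g; may be absent. Origin: underside of plate, mid-length under the web (centre of mass 4 mm off, to the ear). Plate 56 (x) x 20 (y) x 5 mm; upright web along x, 8 mm thick, top at 40 mm (grip across y); ear 20 (x) x 17 x 5 mm at x 8 to 28 mm juts out to -y (-10 to -27 mm), right of +x from above
- right_bracket_3: loose right-hand shelf bracket, heavy steel foot, light web, about 140 g; may be absent. Origin: underside of plate, mid-length under the web (centre of mass 4 mm off, to the ear). Plate 56 (x) x 20 (y) x 5 mm; upright web along x, 8 mm thick, top at 40 mm (grip across y); ear 20 (x) x 17 x 5 mm at x 8 to 28 mm juts out to -y (-10 to -27 mm), right of +x from above
- screw_jar: bystander: glass jar with metal lid, 42 mm across, 50 mm tall, standing among the loose brackets; origin: centre of its underside
Not all that is in view belongs to the job. What is shaped like the left_bracket_2 but turquoise or yellow is not meant.

How it is judged:
By the outcome, as a careful person would: the job done as asked, in the order asked, and still so for the second after the job is handed in, with the robot touching nothing.
Of left_bracket_1, left_bracket_2, left_bracket_3, right_bracket_1, right_bracket_2, right_bracket_3 only 4 to 6 are there at a start; the rules pass over those that are not, and their reading is None.
At some moment in a run one of left_bracket_1, left_bracket_2, left_bracket_3, right_bracket_1, right_bracket_2, right_bracket_3 may be knocked a few centimetres aside while the robot is not near it.
It also fails if it takes over 210 s, if anything falls off the work surface, if the arm or the gripper's body presses on something with over 40 N, if the wrist force passes 120 N, or if a joint passes its speed limit or range.

## Working session

There is one attempt and no reset: what is moved stays moved. The work goes in short steps, Python scripts to look and compute and a tool call to move; the robot and the scene stay as the last step left them, time stands still between calls to the robot, and variables do not carry over. Pictures are saved under pics/ and viewed, at most 14 in all, crops included, and the job is handed in when it is done.

Besides the shell and the picture viewer there is one more tool, called after "Emit:" as name([rows], argument=value, ...), one row to a line, values as JSON. arm_command: Moves the arm, as the interface text tells. Its arguments: {"type":"object","properties":{"plan":{"type":"array","items":{"type":"array","items":{"type":"number"}}},"squeeze":{"type":"number"}},"required":["plan"]}

```bash
mkdir -p pics
cat > h.py <<'E'
import numpy as np, cv2
from scipy.spatial.transform import Rotation as Rn
from workcell import get_obs, viewer, robot
def snap(n,f):
    o=get_obs(); im=viewer.snapshot(n); cv2.imwrite('pics/'+f,im[:,:,::-1]); return o,im
def cam(n,o=None):
    c=viewer.get_calibration(n); K=np.array(c['K'])
    if n=='wrist':
        T=np.eye(4);T[:3,:3]=Rn.from_quat(o['tool_rot']).as_matrix();T[:3,3]=o['ee_pos']
        M=np.linalg.inv(T@np.array(c['mount']));return K,M[:3,:3],M[:3,3]
    return K,np.array(c['R']),np.array(c['t'])
def ray(c,uv,z):
    K,R,t=c; uv=np.atleast_2d(uv).astype(float)
    d=np.c_[uv,np.ones(len(uv))]@np.linalg.inv(K).T@R; p=-R.T@t
    return p+d*((z-p[2])/d[:,2])[:,None]
def proj(c,X):
    K,R,t=c; x=(np.atleast_2d(X)@R.T+t)@K.T; return x[:,:2]/x[:,2:]
def tri(cs,uvs):
    A=[];b=[]
    for c,uv in zip(cs,uvs):
        K,R,t=c; p=-R.T@t; d=R.T@np.linalg.inv(K)@np.r_[uv,1]; d/=np.linalg.norm(d); P=np.eye(3)-np.outer(d,d); A.append(P);b.append(P@p)
    return np.linalg.lstsq(np.vstack(A),np.hstack(b),rcond=None)[0]
E
python3 - <<'E'
from h import *
for n in ['scene','side','wrist']:
    o,im=snap(n,n+'0.png'); c=cam(n,o); print(n,c[0][0,0],(-c[1].T@c[2]).round(3))
print({k:np.round(v,3) for k,v in o.items()})
a=[cv2.imread(f'pics/{n}0.png') for n in ['scene','side']]
for n,i in zip('ab',a): cv2.imwrite(f'pics/{n}0big.png',cv2.resize(i,(800,600),interpolation=cv2.INTER_CUBIC))
E
```

```text
scene 442.32112818347485 [0.862 0.557 0.976]
side 397.9603224556717 [ 0.181 -0.522  0.598]
wrist 326.76295063856 [0.108 0.571 0.383]
{'clock': np.float64(0.1), 'q': array([ 1.039,  0.181,  1.608, -0.   ,  1.354, -0.206]), 'dq': array([ 0.   , -0.001, -0.001, -0.   ,  0.001, -0.001]), 'tau': array([-0.0000e+00, -4.3483e+01, -3.4270e+01,  7.0000e-02,  3.4000e-02,
       -0.0000e+00]), 'ee_pos': array([0.184, 0.544, 0.257]), 'tool_rot': array([ 0.162,  0.987, -0.001, -0.   ]), 'wrist_force': array([ 0.057,  0.351, -0.408]), 'torque': array([ 0.007,  0.045, -0.029]), 'finger_force': np.float64(0.0), 'finger_gap': np.float64(0.088)}
```

View pics/a0big.png

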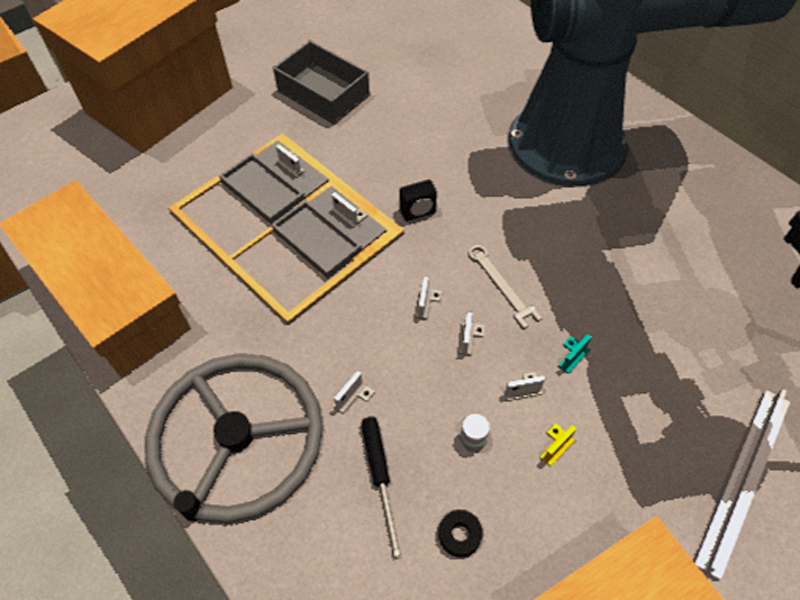

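View pics/b0big.png

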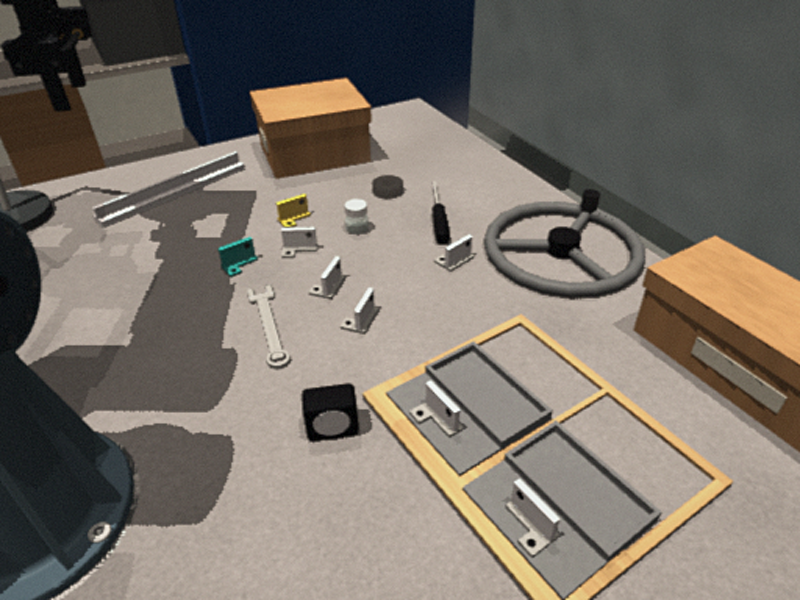

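The scene view (800x600 scale) shows the board at (288,228) with two trays and their handles at (288,158) and (347,207). Four loose white brackets stand at (424,298), (468,333), (525,386) and (350,392). The jar is at (475,432), and the turquoise and yellow look-alikes are at (575,352) and (558,444). The side view shows the same things, with the brackets at (365,312), (328,278), (299,240) and (457,252).

Run:
```python
from h import *
cs,cd=cam('scene'),cam('side')
S=.64
bc=np.array([[282,136],[404,231],[288,320],[170,209]])*S
print('board',ray(cs,bc,.012).round(3).tolist())
for n,a,b in [('b1',(424,298),(365,312)),('b2',(468,333),(328,278)),('b3',(525,386),(299,240)),('b4',(350,392),(457,252)),('jarlid',(476,423),(356,207)),('h1',(347,207),(442,405)),('h2',(288,158),(535,510)),('boardcorner',(404,231),(365,397))]:
    print(n,tri([cs,cd],[np.array(a)*S,np.array(b)*S]).round(3))
for n,c in [('scene',cs),('side',cd)]:
    im=cv2.imread(f'pics/{n}0.png');hsv=cv2.cvtColor(im,cv2.COLOR_BGR2HSV)
    m=((hsv[...,1]<70)&(hsv[...,2]>165)).astype('uint8')
    N,l,s,ce=cv2.connectedComponentsWithStats(m)
    for i in range(1,N):
        if s[i,4]>15: print(n,ce[i].round(1),s[i,4],ray(c,ce[i],.02).round(3)[0,:2])
```

```text
board [[0.419, -0.359, 0.012], [0.386, -0.026, 0.012], [0.647, -0.007, 0.012], [0.678, -0.337, 0.012]]
b1 [0.454 0.103 0.016]
b2 [0.441 0.2   0.017]
b3 [0.44  0.322 0.017]
b4 [0.649 0.16  0.017]
jarlid [0.548 0.326 0.046]
h1 [ 0.446 -0.117  0.04 ]
h2 [ 0.457 -0.279  0.04 ]
boardcorner [ 0.386 -0.032  0.005]
scene [240.  199.1] 72208 [0.531 0.074]
scene [414.6  67.2] 707 [-0.181  0.046]
scene [183.7  97.1] 51 [ 0.439 -0.31 ]
scene [447.3 106.1] 42 [-0.126  0.212]
scene [143.2 140.1] 1191 [ 0.618 -0.248]
scene [443.1 197.8] 6468 [0.135 0.4  ]
scene [222.9 130.9] 78 [ 0.428 -0.132]
scene [501.9 138.3] 151 [-0.143  0.382]
scene [  7.5 160.1] 151 [ 0.936 -0.425]
scene [178.6 173.8] 1320 [ 0.606 -0.09 ]
scene [509.1 162.5] 17 [-0.087  0.443]
scene [ 25.1 315.2] 7271 [1.076 0.006]
scene [507.2 233.7] 174 [0.1   0.561]
scene [163.4 253.4] 1329 [0.762 0.076]
scene [500.  277.5] 545 [0.208 0.615]
scene [120.5 283. ] 1481 [0.877 0.075]
scene [488.6 261.3] 150 [0.194 0.575]
scene [413.2 266.8] 571 [0.338 0.473]
scene [164.6 300.2] 1633 [0.822 0.173]
scene [487.8 347.2] 3699 [0.359 0.688]
scene [455.9 341.3] 312 [0.4   0.638]
scene [293.3 341.5] 41 [0.662 0.422]
side [263.3 252.8] 57612 [ 0.435 -0.072]
side [181.5 115.5] 16 [0.489 0.521]
side [ 69.4 128.5] 42 [0.184 0.609]
side [ 74.5 136.4] 57 [0.19  0.557]
side [ 69.4 184.3] 2607 [0.143 0.338]
side [134.5 144.2] 237 [0.324 0.434]
side [342.9 145.2] 429 [0.804 0.152]
side [ 31.4 150.7] 252 [0.078 0.538]
side [386.2 159. ] 622 [0.859 0.047]
side [416.5 164.7] 70 [ 0.906 -0.008]
side [350.1 170.5] 582 [0.749 0.054]
side [ 28.6 199. ] 376 [0.054 0.327]
side [345.2 236.7] 1845 [ 0.598 -0.116]
side [282.8 253.1] 121 [ 0.467 -0.091]
side [407.6 291.2] 3013 [ 0.609 -0.273]
side [273.6 265.7] 114 [ 0.436 -0.109]
side [343.2 319.9] 201 [ 0.477 -0.262]
side [338.5 341.3] 196 [ 0.447 -0.289]
side [ 65.5 341.3] 45 [ 0.074 -0.079]
side [ 47.7 374.7] 90 [ 0.043 -0.122]
```

```bash
cat >> h.py <<'E'
def go(p,yaw=None,o=None):
    """units from measured pose to p with tool y at yaw deg (mod 180 nearest), tool pointing down"""
    o=o or get_obs(); R=Rn.from_quat(o['tool_rot']).as_matrix()
    y0=np.degrees(np.arctan2(R[1,1],R[0,1])); s=R.T@(np.array(p)-o['ee_pos'])/.025
    w=np.zeros(3)
    if yaw is not None:
        d=(yaw-y0+90)%180-90; a=np.radians(y0+d)
        T=np.array([[-np.sin(a),np.cos(a),0],[np.cos(a),np.sin(a),0],[0,0,-1]]).T
        T=T if np.linalg.det(T)>0 else T*[-1,1,1]
        w=np.degrees(Rn.from_matrix(R.T@T).as_rotvec())/6
    print('yaw',y0.round(2),'pos',np.round(o['ee_pos'],4),'shift',s.round(3),'turn',w.round(3),'q1,q6',np.round(np.array(o['q'])[[0,5]],2))
E
python3 - <<'E'
from h import *
print(np.array(viewer.get_calibration('wrist')['mount']).round(3))
go([.45,.12,.32],5)
E
```

```text
[[ 0.    -0.951 -0.308  0.08 ]
 [ 1.     0.    -0.     0.   ]
 [ 0.    -0.308  0.951 -0.126]
 [ 0.     0.     0.     1.   ]]
yaw 71.33 pos [0.1839 0.5444 0.2571] shift [-15.519 -12.68   -2.505] turn [-1.2000e-02  5.0000e-03  1.1055e+01] q1,q6 [ 1.04 -0.21]
```

Emit:
arm_command([
  [-2, -1.2, -0.3, 0, 0, 1.2, 88],
  [-4, -2.2, -0.7, 0, 0, 2.4, 88],
  [-6, -3.2, -1.1, 0, 0, 3.8, 88],
  [-8, -4.3, -1.5, 0, 0, 5.2, 88],
  [-10, -5.3, -1.9, 0, 0, 6.6, 88],
  [-12, -6.2, -2.3, 0, 0, 8, 88],
  [-14, -6.4, -2.5, 0, 0, 9.4, 88],
  [-15.5, -6.4, -2.5, 0, 0, 10.8, 88],
  [-15.5, -6.4, -2.5, 0, 0, 11, 88],
  [-15.5, -6.4, -2.5, 0, 0, 11, 88],
])

```text
clock: 1.4
ee_pos: [0.4992, 0.2693, 0.3196]
tool_rot: [0.673, 0.74, -0.001, -0.001]
wrist_force: [0.2, 0.4, -0.0]
finger_gap: 0.0878
finger_force: 0.0
```

Run:
```python
from h import *
o,im=snap('wrist','w1.png'); np.save('w1.npy',np.r_[o['ee_pos'],o['tool_rot']])
go([.5,-.10,.32],5,o)
cv2.imwrite('pics/w1b.png',cv2.resize(cv2.imread('pics/w1.png'),(800,600),interpolation=cv2.INTER_CUBIC))
```

```text
yaw 5.4 pos [0.4992 0.2693 0.3196] shift [-1.4708e+01 -1.3600e+00 -1.2000e-02] turn [-0.015 -0.     0.067] q1,q6 [0.29 0.19]
```

View pics/w1b.png

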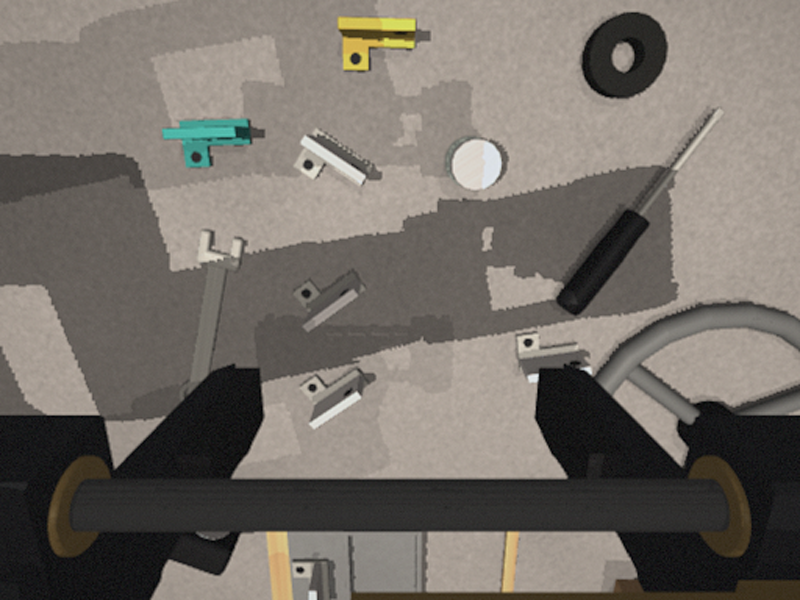

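The wrist view (800x600) shows the brackets standing. The ear holes are at (312,387), (306,293) and (528,343), with each ear on the right of its x, so these are right-hand. The one at (335,160) has its ear hole at (310,163) on the left of its x, so it is left-hand. The jar lid is at (477,163). Turquoise (207,133) and yellow (375,35) are not meant.

Emit:
arm_command([
  [-2, 0, 0, 0, 0, 0, 88],
  [-4, 0, 0, 0, 0, 0, 88],
  [-6, -0.3, 0, 0, 0, 0, 88],
  [-8, -0.6, 0, 0, 0, 0, 88],
  [-10, -0.9, 0, 0, 0, 0, 88],
  [-12, -1.2, 0, 0, 0, 0, 88],
  [-14, -1.4, 0, 0, 0, 0, 88],
  [-14.7, -1.4, 0, 0, 0, 0, 60],
  [-14.7, -1.4, 0, 0, 0, 0, 60],
  [-14.7, -1.4, 0, 0, 0, 0, 60],
])

```text
clock: 2.7
ee_pos: [0.4992, -0.0983, 0.3202]
tool_rot: [0.673, 0.74, 0.0, -0.0]
wrist_force: [-0.2, 0.2, 0.1]
finger_gap: 0.0606
finger_force: 0.0
```

Run:
```python
from h import *
o,im=snap('wrist','w2.png'); np.save('w2.npy',np.r_[o['ee_pos'],o['tool_rot']])
```

Emit:
arm_command([
  [-2, 0, 0, 0, 0, 0, 60],
  [-4, 0, 0, 0, 0, 0, 60],
  [-4, 0, 0, 0, 0, 0, 60],
  [-4, 0, 0, 0, 0, 0, 60],
  [-4, 0, 0, 0, 0, 0, 60],
  [-4, 0, 0, 0, 0, 0, 60],
  [-4, 0, 0, 0, 0, 0, 60],
  [-4, 0, 0, 0, 0, 0, 60],
  [-4, 0, 0, 0, 0, 0, 60],
  [-4, 0, 0, 0, 0, 0, 60],
])

```text
clock: 4.0
ee_pos: [0.5085, -0.1996, 0.3202]
tool_rot: [0.673, 0.739, -0.0, -0.0]
wrist_force: [-1.0, -0.8, -0.0]
finger_gap: 0.06
finger_force: 0.0
```

Run:
```python
from h import *
o,im=snap('wrist','w3.png'); np.save('w3.npy',np.r_[o['ee_pos'],o['tool_rot']])
for n in '23':
  cv2.imwrite(f'pics/w{n}b.png',cv2.resize(cv2.imread(f'pics/w{n}.png'),(800,600),interpolation=cv2.INTER_CUBIC))
```

```text
(no output)
```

View pics/w2b.png

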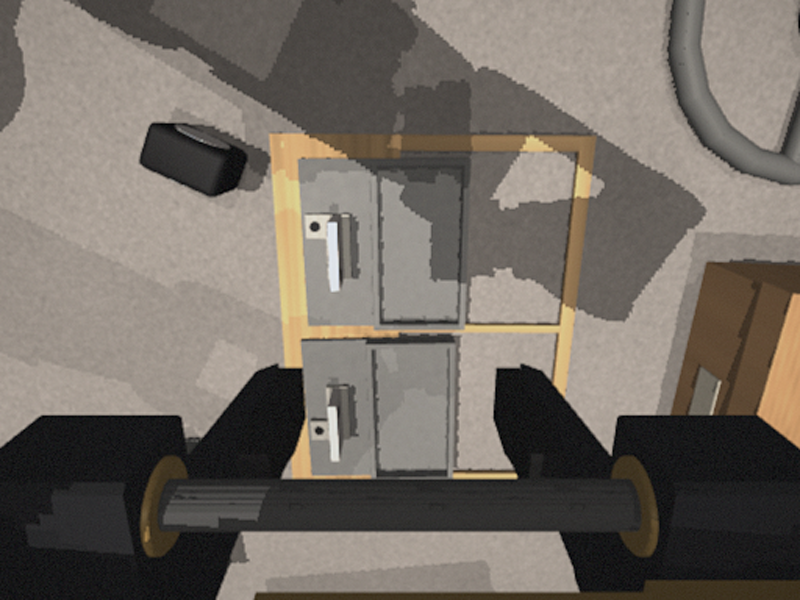

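View pics/w3b.png

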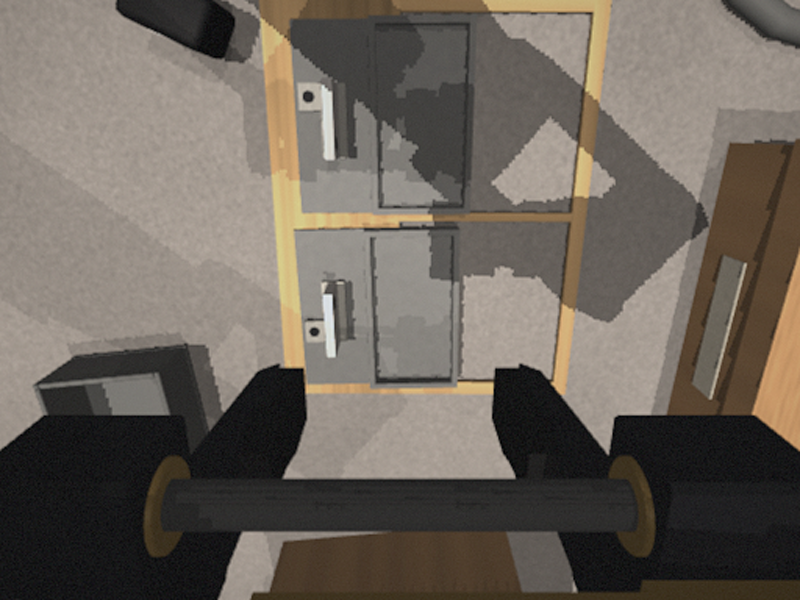

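The two tray views (800x600) show the +y tray's handle web top at (327,86)-(330,158) with its ear at its +y end, so it is tray_left. The -y tray's web top is at (327,283)-(333,356) with its ear at its -y end, so it is tray_right. The inner pocket corners are near (590,14), (572,213), (571,222) and (553,381).

```bash
cat >> h.py <<'E'
def wc(n):
    a=np.load(n+'.npy'); return cam('wrist',{'ee_pos':a[:3],'tool_rot':a[3:]})
E
python3 - <<'E'
from h import *
c2,c3=wc('w2'),wc('w3'); S=.64
def T(n,a,b): print(n,tri([c2,c3],[np.array(a)*S,np.array(b)*S]).round(4))
T('L web +y',(334,221),(327,86));T('L web -y',(335,290),(330,158))
T('R web +y',(333,396),(327,283));T('R web -y',(335,460),(333,356))
T('pk1 far +y',(577,152),(590,14)); T('pk1 far -y',(560,325),(572,213)); T('pk2 far +y',(558,333),(571,222))
for n,c,p in [('w2 board outer',c2,[(270,134),(596,136)]),('w3 outer bottom',c3,[(285,393),(567,393)]),('w3 pk far',c3,[(590,14),(572,213),(571,222),(553,381)]),
 ('rim mid ends w3',c3,[(277,222),(575,217)])]:
    print(n,ray(c,np.array(p)*S,.012).round(4)[:,:2].tolist())
print('tray wall tops far edge z28 w3 L',ray(c3,np.array([(475,14),(469,212),(377,18),(378,212)])*S,.028).round(4)[:,:2].tolist())
print('R',ray(c3,np.array([(459,225),(457,386),(370,232),(371,387)])*S,.028).round(4)[:,:2].tolist())
go([.45,-.12,.32],5)
E
```

```text
L web +y [ 0.4452 -0.0932  0.0328]
L web -y [ 0.4525 -0.1438  0.0573]
R web +y [ 0.4553 -0.241   0.0536]
R web -y [ 0.4623 -0.3036  0.056 ]
pk1 far +y [ 0.6402 -0.0213  0.006 ]
pk1 far -y [ 0.6545 -0.1728  0.0104]
pk2 far +y [ 0.6542 -0.1804  0.0116]
w2 board outer [[0.388, -0.031], [0.6515, -0.0074]]
w3 outer bottom [[0.4154, -0.3671], [0.683, -0.3421]]
w3 pk far [[0.6377, -0.0227], [0.6539, -0.1726], [0.6546, -0.1803], [0.6673, -0.3307]]
rim mid ends w3 [[0.4045, -0.2037], [0.6571, -0.1758]]
tray wall tops far edge z28 w3 L [[0.5491, -0.0341], [0.5642, -0.1777], [0.478, -0.0434], [0.4902, -0.1846]]
R [[0.5575, -0.1891], [0.5748, -0.3361], [0.4849, -0.2017], [0.4967, -0.3445]]
yaw 5.33 pos [ 0.5085 -0.1996  0.3202] shift [ 3.388 -2.035  0.008] turn [-0.    -0.     0.055] q1,q6 [-0.59 -0.68]
```

Run:
```python
from h import *
c2,c3=wc('w2'),wc('w3'); S=.64
for c,p in [(c2,[(334,221),(335,290),(333,396),(335,460)]),(c3,[(327,86),(330,158),(327,283),(333,356)])]: print(ray(c,np.array(p)*S,.057).round(4)[:,:2].tolist())
go([.4482,-.1173,.05],6)
```

```text
[[0.4486, -0.0887], [0.4525, -0.1439], [0.4562, -0.239], [0.4616, -0.303]]
[[0.4478, -0.0948], [0.4525, -0.1438], [0.4551, -0.2401], [0.4632, -0.303]]
yaw 5.33 pos [ 0.5085 -0.1996  0.3202] shift [ 3.502 -2.097 10.808] turn [-0.    -0.    -0.112] q1,q6 [-0.59 -0.68]
```

Emit:
arm_command([
  [1.5, -1, 1, 0, 0, -0.1, 36],
  [3.5, -2.03, 3, 0, 0, -0.1, 36],
  [3.5, -2.03, 5, 0, 0, -0.1, 36],
  [3.5, -2.03, 7, 0, 0, -0.1, 36],
  [3.5, -2.03, 8.5, 0, 0, -0.1, 36],
  [3.5, -2.03, 10, 0, 0, -0.1, 36],
  [3.5, -2.03, 10.8, 0, 0, -0.1, 36],
  [3.5, -2.03, 10.8, 0, 0, -0.1, 36],
  [3.5, -2.03, 10.8, 0, 0, -0.1, 0],
  [3.5, -2.03, 10.8, 0, 0, -0.1, 0],
], squeeze=25)

```text
clock: 5.3
ee_pos: [0.4508, -0.1177, 0.0514]
tool_rot: [0.67, 0.743, 0.0, 0.001]
wrist_force: [0.1, -0.7, 0.1]
finger_gap: 0.0177
finger_force: 0.0
```

Emit:
arm_command([
  [0, 0, 0, 0, 0, 0, 0],
  [0, 0, 0, 0, 0, 0, 0],
  [0, 0, 0, 0, 0, 0, 0],
  [0, 0, 0, 0, 0, 0, 0],
  [0, 0, 0, 0, 0, 0, 0],
  [0, 0, 0, 0, 0, 0, 0],
  [0, 0, 0, 0, 0, 0, 0],
  [0, 0, 0, 0, 0, 0, 0],
  [0, 0, 0, 0, 0, 0, 0],
  [0, 0, 0, 0, 0, 0, 0],
])

```text
clock: 6.55
ee_pos: [0.4501, -0.1175, 0.0511]
tool_rot: [0.67, 0.743, -0.0, 0.0]
wrist_force: [-2.7, 0.1, 7.9]
finger_gap: 0.0076
finger_force: 25.0
```

Run:
```python
from h import *
go([.5337,-.1078,.05],5.2)
```

```text
yaw 5.94 pos [ 0.4501 -0.1175  0.0511] shift [0.039 3.368 0.044] turn [0.003 0.006 0.123] q1,q6 [-0.51 -0.61]
```

Emit:
arm_command([
  [0, 0.3, 0, 0, 0, 0, 0],
  [0, 0.7, 0, 0, 0, 0.04, 0],
  [0, 1.1, 0, 0, 0, 0.08, 0],
  [0.01, 1.5, 0, 0, 0, 0.12, 0],
  [0.02, 1.9, 0, 0, 0, 0.12, 0],
  [0.03, 2.3, 0, 0, 0, 0.12, 0],
  [0.04, 2.7, 0, 0, 0, 0.12, 0],
  [0.04, 3.0, 0, 0, 0, 0.12, 0],
  [0.04, 3.25, 0, 0, 0, 0.12, 0],
  [0.04, 3.4, 0, 0, 0, 0.12, 0],
])

```text
clock: 7.8
ee_pos: [0.5345, -0.1072, 0.0499]
tool_rot: [0.674, 0.738, 0.0, 0.0]
wrist_force: [0.3, -0.2, -3.5]
finger_gap: 0.0077
finger_force: 25.0
```

Emit:
arm_command([
  [0, 0, 0, 0, 0, 0, 0],
  [0, 0, 0, 0, 0, 0, 0],
  [0, 0, 0, 0, 0, 0, 14],
  [0, 0, 0, 0, 0, 0, 14],
  [0, 0, 0, 0, 0, 0, 14],
  [0, 0, 0, 0, 0, 0, 14],
  [0, 0, 0, 0, 0, 0, 14],
  [0, 0, 0, 0, 0, 0, 14],
  [0, 0, 0, 0, 0, 0, 14],
  [0, 0, 0, 0, 0, 0, 14],
])

```text
clock: 9.05
ee_pos: [0.5343, -0.1074, 0.0502]
tool_rot: [0.674, 0.739, 0.0, -0.0]
wrist_force: [-0.5, 0.7, 0.5]
finger_gap: 0.0144
finger_force: 0.0
```

Run:
```python
from h import *
o=get_obs(); print(o['wrist_force'].round(2),o['finger_gap'])
snap('scene','s1.png');go([.5337,-.1078,.05],5.2)
im=cv2.imread('pics/s1.png')[70:220,90:280]
o,a=snap('side','d1.png'); d=cv2.imread('pics/d1.png')[190:384,220:480]
f=lambda x:cv2.resize(x,(400,int(400*x.shape[0]/x.shape[1])),interpolation=cv2.INTER_CUBIC)
a,b=f(im),f(d);h=min(len(a),len(b));cv2.imwrite('pics/s1c.png',np.hstack([a[:h],b[:h]]))
```

```text
[-0.46  0.74  0.5 ] 0.014410095655549264
yaw 5.21 pos [ 0.5343 -0.1074  0.0502] shift [-0.015 -0.025  0.008] turn [-0.    -0.     0.002] q1,q6 [-0.42 -0.51]
```

View pics/s1c.png

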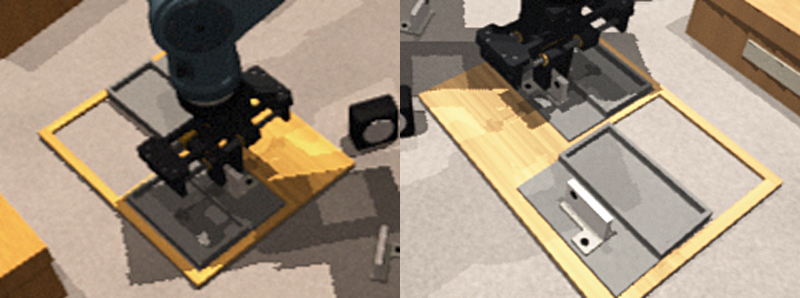

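Both crops show tray_left seated in the +y pocket, at crop (205,220) in scene and (585,95) in side. Next is tray_right.

Run:
```python
from h import *
go([.459,-.2720,.05],6.5)
```

```text
yaw 5.21 pos [ 0.5343 -0.1074  0.0502] shift [-6.284 -3.598  0.008] turn [-0.    -0.    -0.215] q1,q6 [-0.42 -0.51]
```

Emit:
arm_command([
  [0, 0, -0.8, 0, 0, 0, 20],
  [0, 0, -2.2, 0, 0, 0, 26],
  [-1.5, -0.9, -2.8, 0, 0, 0, 36],
  [-3.3, -1.9, -2.8, 0, 0, -0.1, 36],
  [-5, -2.9, -2.8, 0, 0, -0.2, 36],
  [-6.28, -3.6, -2.8, 0, 0, -0.2, 36],
  [-6.28, -3.6, -2.2, 0, 0, -0.2, 36],
  [-6.28, -3.6, -1, 0, 0, -0.2, 36],
  [-6.28, -3.6, 0, 0, 0, -0.2, 36],
  [-6.28, -3.6, 0, 0, 0, -0.2, 36],
])

```text
clock: 10.4
ee_pos: [0.4577, -0.2694, 0.0477]
tool_rot: [0.666, 0.746, 0.0, -0.003]
wrist_force: [-0.5, 0.2, -0.0]
finger_gap: 0.0364
finger_force: 0.0
```

Emit:
arm_command([
  [0, 0, 0, 0, 0, 0, 0],
  [0, 0, 0, 0, 0, 0, 0],
  [0, 0, 0, 0, 0, 0, 0],
  [0, 0, 0, 0, 0, 0, 0],
  [0, 0, 0, 0, 0, 0, 0],
  [0, 0, 0, 0, 0, 0, 0],
  [0, 0, 0, 0, 0, 0, 0],
  [0, 0, 0, 0, 0, 0, 0],
  [0, 0, 0, 0, 0, 0, 0],
  [0, 0, 0, 0, 0, 0, 0],
])

```text
clock: 11.65
ee_pos: [0.459, -0.2722, 0.0511]
tool_rot: [0.666, 0.746, -0.0, 0.0]
wrist_force: [-2.7, 0.0, 6.5]
finger_gap: 0.0078
finger_force: 25.0
```

Run:
```python
from h import *
go([.549,-.2657,.05],5.2)
```

```text
yaw 6.41 pos [ 0.459  -0.2722  0.0511] shift [-0.143  3.606  0.045] turn [0.001 0.006 0.202] q1,q6 [-0.76 -0.87]
```

Emit:
arm_command([
  [0, 0.3, 0, 0, 0, 0, 0],
  [0, 0.7, 0, 0, 0, 0.05, 0],
  [0, 1.1, 0, 0, 0, 0.1, 0],
  [-0.02, 1.6, 0, 0, 0, 0.2, 0],
  [-0.03, 2.1, 0, 0, 0, 0.2, 0],
  [-0.05, 2.5, 0, 0, 0, 0.2, 0],
  [-0.06, 2.9, 0, 0, 0, 0.2, 0],
  [-0.06, 3.2, 0, 0, 0, 0.2, 0],
  [-0.06, 3.45, 0, 0, 0, 0.2, 0],
  [-0.06, 3.63, 0, 0, 0, 0.2, 0],
])

```text
clock: 12.9
ee_pos: [0.5497, -0.2629, 0.0497]
tool_rot: [0.674, 0.738, 0.0, 0.0]
wrist_force: [0.4, -0.6, -4.1]
finger_gap: 0.0081
finger_force: 25.1
```

Emit:
arm_command([
  [0, 0, 0, 0, 0, 0, 0],
  [0, 0, 0, 0, 0, 0, 0],
  [0, 0, 0, 0, 0, 0, 14],
  [0, 0, 0, 0, 0, 0, 14],
  [0, 0, 0, 0, 0, 0, 16],
  [0, 0, -1, 0, 0, 0, 26],
  [0, 0, -3, 0, 0, 0, 60],
  [0, 0, -5, 0, 0, 0, 60],
  [0, 0, -7, 0, 0, 0, 60],
  [0, 0, -8, 0, 0, 0, 60],
])

```text
clock: 14.15
ee_pos: [0.5503, -0.264, 0.2543]
tool_rot: [0.674, 0.739, 0.0, 0.003]
wrist_force: [0.7, 1.1, -0.2]
finger_gap: 0.0595
finger_force: 0.0
```

Run:
```python
from h import *
go([.50,.0,.32],5.2)
```

```text
yaw 5.22 pos [ 0.5503 -0.264   0.2543] shift [10.69  -1.035 -2.672] turn [0.039 0.035 0.003] q1,q6 [-0.64 -0.73]
```

Emit:
arm_command([
  [1.5, -1, -1, 0, 0, 0, 60],
  [3, -2, -2.6, 0, 0, 0, 60],
  [3, -2, -2.6, 0, 0, 0, 60],
  [3, -2, -2.6, 0, 0, 0, 60],
  [3, -2, -2.6, 0, 0, 0, 60],
  [3, -2, -2.6, 0, 0, 0, 60],
  [3, -2, -2.6, 0, 0, 0, 60],
  [3, -2, -2.6, 0, 0, 0, 60],
  [3, -2, -2.6, 0, 0, 0, 60],
  [3, -2, -2.6, 0, 0, 0, 60],
])

```text
clock: 15.4
ee_pos: [0.4927, -0.1931, 0.3152]
tool_rot: [0.674, 0.739, -0.0, 0.0]
wrist_force: [-0.0, -0.3, 0.1]
finger_gap: 0.0601
finger_force: 0.0
```

Run:
```python
from h import *
o,im=snap('wrist','w4.png'); np.save('w4.npy',np.r_[o['ee_pos'],o['tool_rot']])
```

Emit:
arm_command([
  [2, 0, 0, 0, 0, 0, 60],
  [3.5, 0, 0, 0, 0, 0, 60],
  [3.5, 0, 0, 0, 0, 0, 60],
  [3.5, 0, 0, 0, 0, 0, 60],
  [3.5, 0, 0, 0, 0, 0, 60],
  [3.5, 0, 0, 0, 0, 0, 60],
  [3.5, 0, 0, 0, 0, 0, 60],
  [3.5, 0, 0, 0, 0, 0, 60],
  [3.5, 0, 0, 0, 0, 0, 60],
  [3.5, 0, 0, 0, 0, 0, 60],
])

```text
clock: 16.7
ee_pos: [0.4847, -0.106, 0.3152]
tool_rot: [0.674, 0.739, -0.0, -0.0]
wrist_force: [-0.5, 0.5, 0.8]
finger_gap: 0.06
finger_force: 0.0
```

Run:
```python
from h import *
o,im=snap('wrist','w5.png'); np.save('w5.npy',np.r_[o['ee_pos'],o['tool_rot']])
a=cv2.imread('pics/w4.png')[0:290,150:400];b=cv2.imread('pics/w5.png')[50:340,150:400]
cv2.imwrite('pics/w45.png',cv2.resize(np.hstack([a,b]),None,fx=1.6,fy=1.6,interpolation=cv2.INTER_CUBIC))
```

```text
(no output)
```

View pics/w45.png

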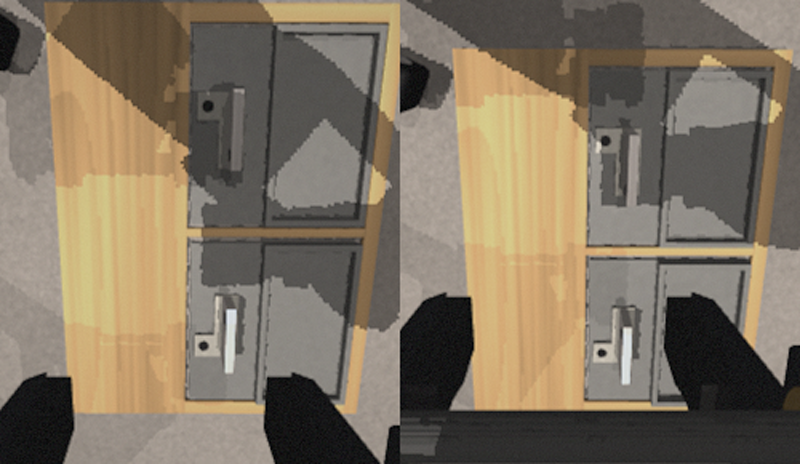

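Both trays look seated. In the left half, web tops are at (238,88)-(236,173) and (230,308)-(228,373). I'll check their heights by triangulation.

Run:
```python
from h import *
c=[wc('w4'),wc('w5')]
A=lambda p:np.array([p[0]/1.6+150,p[1]/1.6]); B=lambda p:np.array([(p[0]-400)/1.6+150,p[1]/1.6+50])
for n,a,b in [('L wall far +y',(387,24),(772,68)),('L wall far -y',(365,226),(754,246)),('L wall near +y',(271,25),(665,67)),('L wall near -y',(263,228),(658,246)),
 ('R wall near+y',(262,240),(657,258)),('R near -y',(257,402),(653,404)),('L web-y',(238,172),(635,206)),('Rweb+y',(230,308),(624,320)),('Rweb-y',(229,373),(626,384)),('Rweb-y',(229,373),(626,384)),
 ('L rear -y',(190,228),(587,246)),('R rear +y',(188,240),(586,258)),('land',(187,229),(586,247))]:
    print(n,tri(c,[A(a),B(b)]).round(4), ray(c[0],A(a),.022)[0,:2].round(4))
go([.5,.27,.32],5)
```

```text
L wall far +y [ 0.6385 -0.0223  0.0119] [ 0.6352 -0.0244]
L wall far -y [ 0.6532 -0.1706  0.0135] [ 0.6496 -0.1694]
L wall near +y [ 0.5552 -0.0294  0.005 ] [ 0.5523 -0.0327]
L wall near -y [ 0.5716 -0.1811  0.0054] [ 0.5681 -0.1785]
R wall near+y [ 0.5709 -0.1901  0.0118] [ 0.5687 -0.1883]
R near -y [ 0.5866 -0.3356  0.0203] [ 0.5858 -0.3347]
L web-y [ 0.5398 -0.1355  0.0445] [ 0.5422 -0.1368]
Rweb+y [ 0.5494 -0.2489  0.0206] [ 0.5503 -0.2484]
Rweb-y [ 0.5527 -0.2957  0.0495] [ 0.5571 -0.3085]
Rweb-y [ 0.5527 -0.2957  0.0495] [ 0.5571 -0.3085]
L rear -y [ 0.5097 -0.1867  0.0058] [ 0.5095 -0.1839]
R rear +y [ 0.5091 -0.1957  0.012 ] [ 0.5089 -0.1938]
land [ 0.508  -0.1876  0.0061] [ 0.5072 -0.1849]
yaw 5.21 pos [ 0.4847 -0.106   0.3152] shift [14.921  1.975 -0.192] turn [0.    0.    0.036] q1,q6 [-0.45 -0.55]
```

Emit:
arm_command([
  [2, 0, 0, 0, 0, 0, 60],
  [4, 0.2, 0, 0, 0, 0, 60],
  [6, 0.6, 0, 0, 0, 0, 60],
  [8, 1, 0, 0, 0, 0, 60],
  [10, 1.4, 0, 0, 0, 0, 60],
  [12, 1.8, 0, 0, 0, 0, 60],
  [12.5, 2, 0, 0, 0, 0, 60],
  [12.5, 2, 0, 0, 0, 0, 60],
  [12.5, 2, 0, 0, 0, 0, 60],
  [12.5, 2, 0, 0, 0, 0, 60],
])

```text
clock: 18.0
ee_pos: [0.5063, 0.2084, 0.3153]
tool_rot: [0.675, 0.738, -0.0, 0.0]
wrist_force: [0.1, 0.5, 0.0]
finger_gap: 0.0603
finger_force: 0.0
```

```bash
cat >> h.py <<'E'
def wsnap(n):
    o,im=snap('wrist',n+'.png'); np.save(n+'.npy',np.r_[o['ee_pos'],o['tool_rot']]); return o,im
def mask(im,th=0.09):
    f=cv2.GaussianBlur(im.astype(np.float32),(3,3),0); s=(f.max(2)-f.min(2))/(f.max(2)+1)
    return ((s<th)&(f.max(2)>70)).astype('uint8')
E
python3 - <<'E'
from h import *
o,im=wsnap('w6'); im=cv2.imread('pics/w6.png')
f=im.astype(float);s=(f.max(2)-f.min(2))/(f.max(2)+1)
print(np.percentile(s[:230],[1,5,10,25,50,75,95]).round(3))
m=mask(im);N,l,st,ce=cv2.connectedComponentsWithStats(m)
c=wc('w6')
for i in range(1,N):
    if st[i,4]>40: print(st[i],ce[i].round(1),ray(c,ce[i],.02)[0,:2].round(3))
cv2.imwrite('pics/w6m.png',np.vstack([cv2.resize(x[:260],(590,300)) for x in (im,cv2.merge([m*255]*3))]))
E
```

```text
[0.034 0.068 0.091 0.104 0.111 0.116 0.123]
[186  29  50  36 564] [210.2  46.9] [0.442 0.325]
[ 284   29   40   42 1258] [303.5  49.4] [0.553 0.332]
[118 116  29  12 155] [132.6 121.7] [0.348 0.228]
[125 127  10  10  70] [129.  131.7] [0.343 0.215]
[189 133  40  34 420] [209.5 149.2] [0.447 0.202]
[ 373  151  139  140 3717] [427.5 202.3] [0.749 0.155]
[335 184  49  19 532] [357.8 193.5] [0.651 0.159]
[194 203  37  35 519] [211.8 219.1] [0.455 0.103]
[483 217  29  19 297] [498.3 226.5] [0.857 0.128]
[449 256  14  10  93] [455.2 261.4] [0.812 0.068]
[235 302  40   5 197] [254.2 304. ] [ 0.526 -0.032]
[108 316  65  22 723] [139.5 328.5] [ 0.351 -0.093]
[ 236  339   87   39 2851] [279.4 356.2] [ 0.576 -0.129]
```

View pics/w6m.png

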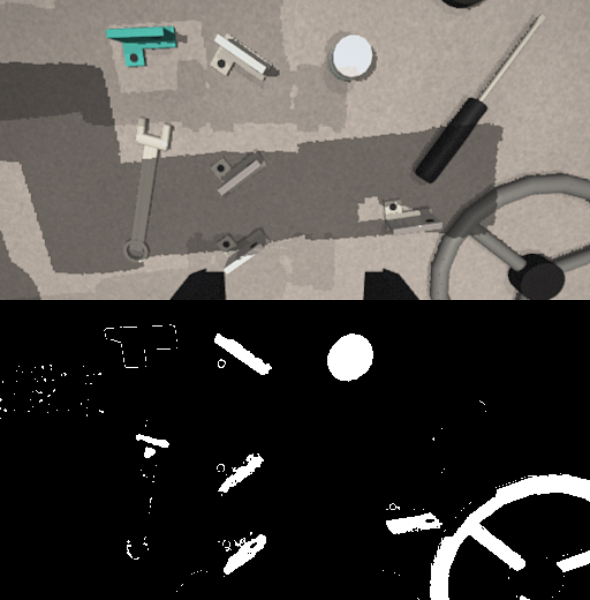

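The mask isolates each web: b3 at (240,355), b2 (242,470), b1 (245,553) and b4 (412,523). The jar lid (350,358) is round and separate. I'll move a little for a second view, then fit the web tops.

Emit:
arm_command([
  [1, 0, 0, 0, 0, 0, 60],
  [2, 0, 0, 0, 0, 0, 60],
  [2, 0, 0, 0, 0, 0, 60],
  [2, 0, 0, 0, 0, 0, 60],
  [2, 0, 0, 0, 0, 0, 60],
  [2, 0, 0, 0, 0, 0, 60],
  [2, 0, 0, 0, 0, 0, 60],
  [2, 0, 0, 0, 0, 0, 60],
  [2, 0, 0, 0, 0, 0, 60],
  [2, 0, 0, 0, 0, 0, 60],
])

```text
clock: 19.3
ee_pos: [0.5016, 0.2596, 0.3152]
tool_rot: [0.674, 0.739, -0.0, 0.0]
wrist_force: [0.2, -0.2, -0.2]
finger_gap: 0.0596
finger_force: 0.0
```

```bash
cat >> h.py <<'E'
def webs(n,guess,z=.04):
    """web top pose near each guess (x,y): far long edge seen from the nadir is the true top edge"""
    c=wc(n); im=cv2.imread(f'pics/{n}.png'); m=mask(im); N,l,st,ce=cv2.connectedComponentsWithStats(m)
    nad=(-c[1].T@c[2])[:2]; out=[]
    for g in guess:
        P=[ray(c,x,.02)[0,:2] for x in ce]; i=min((i for i in range(1,N) if 150<st[i,4]<1000),key=lambda i:np.hypot(*(P[i]-g)))
        ct=max(cv2.findContours((l==i).astype('uint8'),0,cv2.CHAIN_APPROX_NONE)[0],key=len)[:,0]
        w=ray(c,ct,z)[:,:2]; (cx,cy),(a,b),ang=cv2.minAreaRect((w*1000).astype(np.float32))
        t=np.radians(ang if a>b else ang+90); u=np.array([np.cos(t),np.sin(t)]); v=np.array([-u[1],u[0]]); q=w.mean(0)
        if v@(q-nad)<0: v=-v
        if u@(q-nad)<0: u=-u
        E=np.percentile(w@v,97); far=w[w@v>E-.002]; k=np.polyfit(far@u,far@v,1)
        th=np.degrees(np.arctan2(u[1],u[0])+np.arctan(k[0])*np.sign(u[0]*v[1]-u[1]*v[0]))
        L=np.ptp(w@u); f=(w@u).max()-(.028 if L>.056 and abs(u@(q-nad))>.02 else L/2)
        cc=u*f+v*((far@v).mean()-.004); cor=u*(w@u).max()+v*E
        out.append((cc,th,proj(c,[*cor,z])[0])); print(n,'c',cc.round(4),'ang',round(th%180,1),'L,W mm',(L*1e3).round(1),(min(a,b)).__round__(1),'area',st[i,4])
    return out
E
python3 - <<'E'
from h import *
o,im=wsnap('w7')
G=[(.442,.325),(.447,.202),(.455,.103),(.651,.159)]
a=webs('w6',G); b=webs('w7',G); c=[wc('w6'),wc('w7')]
for x,y in zip(a,b): print('corner',tri(c,[x[2],y[2]]).round(4))
E
```

```text
w6 c [0.444  0.3253] ang 152.0 L,W mm 60.4 12.6 area 564
w6 c [0.4468 0.2007] ang 41.0 L,W mm 60.5 17.2 area 420
w6 c [0.4559 0.1042] ang 41.1 L,W mm 65.8 29.0 area 519
w6 c [0.6492 0.1614] ang 13.9 L,W mm 61.5 19.7 area 532
w7 c [0.4425 0.3232] ang 151.4 L,W mm 58.0 15.4 area 557
w7 c [0.4461 0.2011] ang 42.2 L,W mm 64.0 16.5 area 429
w7 c [0.4561 0.1045] ang 41.7 L,W mm 69.6 20.3 area 521
w7 c [0.6508 0.1589] ang 13.9 L,W mm 61.0 24.9 area 619
corner [0.4311 0.334  0.1038]
corner [0.4287 0.1789 0.0403]
corner [0.4381 0.0819 0.0393]
corner [0.6689 0.1704 0.0607]
```

Run:
```python
from h import *
go([.4432,.3243,.033],61.7)
```

```text
yaw 5.22 pos [0.5016 0.2596 0.3152] shift [ 2.79  -2.088 11.288] turn [-1.000e-03 -0.000e+00 -9.414e+00] q1,q6 [0.27 0.18]
```

Emit:
arm_command([
  [0.7, -0.5, 1, 0, 0, -1.6, 46],
  [1.4, -1, 2, 0, 0, -3.2, 46],
  [2.1, -1.5, 3, 0, 0, -4.8, 46],
  [2.79, -2.09, 4.5, 0, 0, -6.4, 46],
  [2.79, -2.09, 6, 0, 0, -8, 46],
  [2.79, -2.09, 8, 0, 0, -9.4, 46],
  [2.79, -2.09, 9.5, 0, 0, -9.4, 46],
  [2.79, -2.09, 10.7, 0, 0, -9.4, 46],
  [2.79, -2.09, 11.3, 0, 0, -9.4, 46],
  [2.79, -2.09, 11.3, 0, 0, -9.4, 46],
])

```text
clock: 20.6
ee_pos: [0.4428, 0.3241, 0.0321]
tool_rot: [0.245, 0.969, -0.001, -0.001]
wrist_force: [-0.4, -0.0, 0.3]
finger_gap: 0.0459
finger_force: 0.0
```

Emit:
arm_command([
  [0, 0, 0, 0, 0, 0, 0],
  [0, 0, 0, 0, 0, 0, 0],
  [0, 0, 0, 0, 0, 0, 0],
  [0, 0, 0, 0, 0, 0, 0],
  [0, 0, 0, 0, 0, 0, 0],
  [0, 0, 0, 0, 0, 0, 0],
  [0, 0, -0.5, 0, 0, 0, 0],
  [0, 0, -1.5, 0, 0, 0, 0],
  [0, 0, -3, 0, 0, 0, 0],
  [0, 0, -5, 0, 0, 0, 0],
], squeeze=20)

```text
clock: 21.85
ee_pos: [0.4422, 0.3238, 0.1581]
tool_rot: [0.245, 0.969, -0.001, -0.001]
wrist_force: [-0.2, 1.0, -1.8]
finger_gap: 0.008
finger_force: 20.0
```

Run:
```python
from h import *
print(get_obs()['finger_gap'],get_obs()['finger_force'])
go([.6026,-.1005,.155],95.2)
```

```text
0.00797817720467043 19.999834075570107
yaw 61.61 pos [0.4422 0.3238 0.1581] shift [-13.716 -11.88    0.124] turn [-0.014 -0.022 -5.599] q1,q6 [ 0.42 -0.66]
```

Emit:
arm_command([
  [-1.4, -1.2, 0, 0, 0, -0.6, 0],
  [-3.2, -2.7, 0, 0, 0, -1.4, 0],
  [-4.9, -4.2, 0, 0, 0, -2.1, 0],
  [-6.6, -5.7, 0, 0, 0, -2.8, 0],
  [-8.3, -7.2, 0, 0, 0, -3.5, 0],
  [-10, -8.7, 0, 0, 0, -4.2, 0],
  [-11.7, -10.2, 0, 0, 0, -4.9, 0],
  [-13, -11.2, 0, 0, 0, -5.6, 0],
  [-13.7, -11.9, 0, 0, 0, -5.6, 0],
  [-13.7, -11.9, 0, 0, 0, -5.6, 0],
])

```text
clock: 23.1
ee_pos: [0.6031, -0.1013, 0.1577]
tool_rot: [-0.044, 0.999, 0.0, -0.0]
wrist_force: [0.3, 0.3, -1.1]
finger_gap: 0.0078
finger_force: 20.0
```

Run:
```python
from h import *
o,im=wsnap('w8')
go([.6026,-.1005,.0445],95.2,o)
cv2.imwrite('pics/w8b.png',cv2.resize(cv2.imread('pics/w8.png'),(700,525)))
```

```text
yaw 95.02 pos [ 0.6031 -0.1013  0.1577] shift [0.016 0.034 4.527] turn [ 0.002 -0.002 -0.03 ] q1,q6 [-0.36 -2.02]
```

View pics/w8b.png

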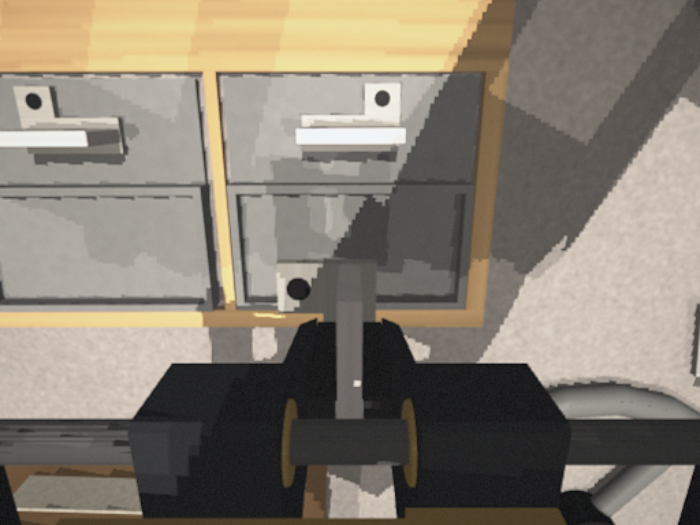

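The held bracket hangs straight, its plate end at (350,262) and ear at (298,288) pointing -y. The tray_left well is ahead at (240..466,190). I'll check well and bracket ends numerically.

Run:
```python
from h import *
c=wc('w8'); S=512/700; o=get_obs(); R=Rn.from_quat(o['tool_rot']).as_matrix()
f=lambda p,z:((ray(c,np.array(p)*S,z)-o['ee_pos'])@R*1000).round(1)[:,:2].tolist()
print('well inner near corners (tool mm)',f([(240,194),(466,192)],.022),'L web',f([(296,128),(406,128)],.051), 'R wall near',f([(0,186),(206,186)],.022))
print('bracket near end top of web',f([(350,264)],.1577+.007),'plate end',f([(300,264)],.1577-.028))
```

```text
well inner near corners (tool mm) [[34.8, -65.0], [35.9, 67.8]] L web [[72.9, -27.4], [72.9, 27.6]] R wall near [[39.7, -205.1], [39.6, -84.6]]
bracket near end top of web [[39.6, -0.6]] plate end [[27.8, -18.7]]
```

Emit:
arm_command([
  [0, 0.03, 1, 0, 0, 0, 0],
  [0, 0.03, 2.2, 0, 0, 0, 0],
  [0, 0.03, 3.3, 0, 0, 0, 0],
  [0, 0.03, 4, 0, 0, 0, 0],
  [0, 0.03, 4.4, 0, 0, 0, 0],
  [0, 0.03, 4.57, 0, 0, 0, 0],
  [0, 0.03, 4.57, 0, 0, 0, 0],
  [0, 0.03, 4.57, 0, 0, 0, 0],
  [0, 0.03, 4.57, 0, 0, 0, 0],
  [0, 0.03, 4.57, 0, 0, 0, 0],
])

```text
clock: 24.4
ee_pos: [0.6036, -0.0997, 0.0441]
tool_rot: [-0.045, 0.999, -0.0, 0.001]
wrist_force: [0.8, 0.4, 1.3]
finger_gap: 0.0077
finger_force: 20.0
```

Emit:
arm_command([
  [0, 0, 0, 0, 0, 0, 20],
  [0, 0, 0, 0, 0, 0, 20],
  [0, 0, 0, 0, 0, 0, 24],
  [0, 0, 0, 0, 0, 0, 24],
  [0, 0, -0.7, 0, 0, 0, 24],
  [0, 0, -2.2, 0, 0, 0, 24],
  [0, 0, -4.5, 0, 0, 0, 40],
  [0, 0, -7, 0, 0, 0, 46],
  [0, 0, -9, 0, 0, 0, 46],
  [0, 0, -10, 0, 0, 0, 46],
])

```text
clock: 25.65
ee_pos: [0.6041, -0.0998, 0.2991]
tool_rot: [-0.046, 0.999, -0.001, 0.003]
wrist_force: [0.5, -0.6, -0.7]
finger_gap: 0.0459
finger_force: 0.0
```

Run:
```python
from h import *
wsnap('w9')
go([.50,.16,.315],5)
```

```text
yaw 95.23 pos [ 0.6049 -0.1001  0.3017] shift [ 3.227 10.74  -0.612] turn [ -0.103   0.036 -14.962] q1,q6 [-0.36 -2.02]
```

Emit:
arm_command([
  [0, 1.5, 0, 0, 0, 0, 46],
  [0, 3.5, 0, 0, 0, 0, 46],
  [0, 5.5, 0, 0, 0, 0, 46],
  [0, 7.5, 0, 0, 0, 0, 46],
  [0, 9, 0, 0, 0, 0, 46],
  [0, 9.6, 0, 0, 0, 0, 46],
  [0, 9.6, 0, 0, 0, 0, 46],
  [0, 9.6, 0, 0, 0, 0, 46],
  [0, 9.6, 0, 0, 0, 0, 46],
  [0, 9.6, 0, 0, 0, 0, 46],
])

```text
clock: 26.95
ee_pos: [0.5814, 0.1385, 0.2935]
tool_rot: [-0.045, 0.999, -0.0, -0.0]
wrist_force: [-1.0, 0.2, -0.8]
finger_gap: 0.0459
finger_force: 0.0
```

Run:
```python
from h import *
wsnap('w10')
G=[(.447,.202),(.455,.103),(.651,.159)]
r=webs('w10',G)
go([.65,.16,.033],103.9)
a=cv2.imread('pics/w9.png');b=cv2.imread('pics/w10.png')
cv2.imwrite('pics/w910.png',np.vstack([cv2.resize(x[:300],(512,300)) for x in (a,b)]))
```

```text
w10 c [0.6481 0.1598] ang 6.1 L,W mm 66.1 18.2 area 384
w10 c [0.6481 0.1598] ang 6.1 L,W mm 66.1 18.2 area 384
w10 c [0.6481 0.1598] ang 6.1 L,W mm 66.1 18.2 area 384
yaw 95.15 pos [0.5814 0.1387 0.2934] shift [-2.81   0.602 10.417] turn [-0.000e+00 -1.000e-03 -1.459e+00] q1,q6 [ 0.04 -1.62]
```

View pics/w910.png

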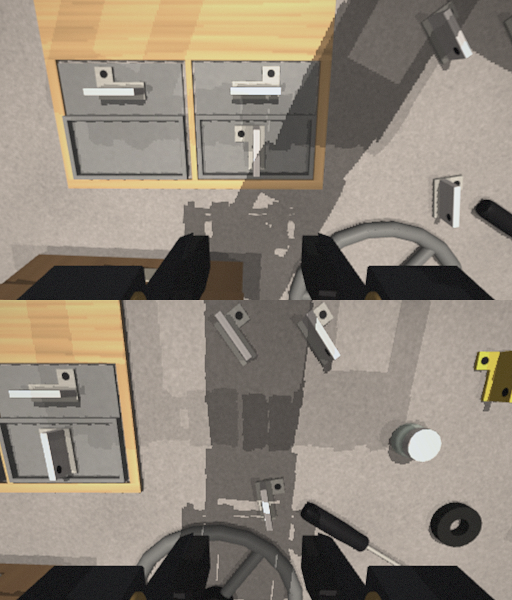

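The top half shows the left bracket standing in tray_left at (255,150). The bottom half shows b4 at (265,500) in patchy shadow, plus b2 (325,335), b1 (235,335) and the jar (420,445). I'll put the camera right above b4 for a cleaner fit.

Emit:
arm_command([
  [-1.5, 0.2, 0, 0, 0, 0, 46],
  [-3, 0.4, 0.2, 0, 0, 0, 46],
  [-4.5, 0.6, 0.5, 0, 0, 0, 46],
  [-6, 0.6, 1, 0, 0, 0, 46],
  [-6, 0.6, 1.5, 0, 0, 0, 46],
  [-6, 0.6, 1.5, 0, 0, 0, 46],
  [-6, 0.6, 1.5, 0, 0, 0, 46],
  [-6, 0.6, 1.5, 0, 0, 0, 46],
  [-6, 0.6, 1.5, 0, 0, 0, 46],
  [-6, 0.6, 1.5, 0, 0, 0, 46],
])

```text
clock: 28.25
ee_pos: [0.7292, 0.1681, 0.2566]
tool_rot: [-0.046, 0.999, 0.0, 0.0]
wrist_force: [-0.6, -0.0, -0.3]
finger_gap: 0.0466
finger_force: 0.0
```

Run:
```python
from h import *
wsnap('w11'); c=wc('w11'); im=cv2.imread('pics/w11.png')
u,v=proj(c,[.65,.16,.03])[0].astype(int); print(u,v)
y0,x0=max(v-70,0),u-80; k=im[y0:y0+150,x0:x0+170]; m=mask(im)[y0:y0+150,x0:x0+170]*255
cv2.imwrite('pics/w11c.png',np.hstack([cv2.resize(z,None,fx=2.3,fy=3.5/3.5*2.3,interpolation=cv2.INTER_CUBIC) for z in (k,cv2.merge([m]*3))])); print(x0,y0)
go([.65,.16,.033],103.9)
```

```text
253 83
173 13
yaw 95.21 pos [0.7292 0.168  0.2564] shift [ 3.189 -0.033  8.933] turn [-0.     0.004 -1.448] q1,q6 [ 0.07 -1.59]
```

View pics/w11c.png

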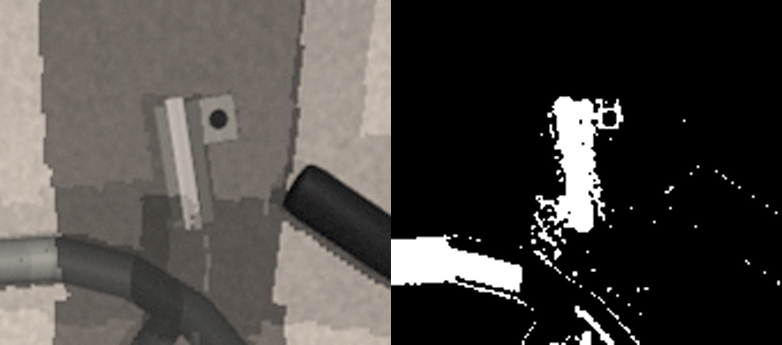

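The crop shows b4's web top as the bright strip from (175,98) to (192,224), with its ear hole at (218,119). With x_b toward -x the ear lies on +y, so it is right-hand.

Run:
```python
from h import *
c=wc('w11'); p=ray(c,np.array([(175,98),(192,224)])/2.3+[173,13],.04)[:,:2]; d=p[1]-p[0]; a=np.degrees(np.arctan2(d[1],d[0]))
print(p.round(4),a,np.hypot(*d)); go([*p.mean(0),.033],a+90)
# height of the web's top end corners across views w6 and w11
for q in (p[0],p[1]): print(proj(wc('w6'),[*q,.04]).round(1))
```

```text
[[0.6247 0.153 ]
 [0.6758 0.165 ]] 13.179355747431472 0.05248372596613287
yaw 95.21 pos [0.7292 0.168  0.2564] shift [ 3.18  -0.074  8.933] turn [-0.     0.004 -1.328] q1,q6 [ 0.07 -1.59]
[[341.4 200.5]]
[[381.9 195.2]]
```

Emit:
arm_command([
  [1, 0, 0, 0, 0, -0.5, 46],
  [2.2, -0.07, 0.5, 0, 0, -1.3, 46],
  [3.18, -0.07, 1.5, 0, 0, -1.3, 46],
  [3.18, -0.07, 3.3, 0, 0, -1.3, 46],
  [3.18, -0.07, 5.2, 0, 0, -1.3, 46],
  [3.18, -0.07, 7, 0, 0, -1.3, 46],
  [3.18, -0.07, 8.2, 0, 0, -1.3, 46],
  [3.18, -0.07, 8.93, 0, 0, -1.3, 46],
  [3.18, -0.07, 8.93, 0, 0, -1.3, 46],
  [3.18, -0.07, 8.93, 0, 0, -1.3, 46],
])

```text
clock: 29.55
ee_pos: [0.6514, 0.1592, 0.0343]
tool_rot: [-0.113, 0.994, -0.0, 0.001]
wrist_force: [-0.4, 0.3, 0.3]
finger_gap: 0.0463
finger_force: 0.0
```

Emit:
arm_command([
  [0, 0, 0, 0, 0, 0, 0],
  [0, 0, 0, 0, 0, 0, 0],
  [0, 0, 0, 0, 0, 0, 0],
  [0, 0, 0, 0, 0, 0, 0],
  [0, 0, 0, 0, 0, 0, 0],
  [0, 0, 0, 0, 0, 0, 0],
  [0, 0, -0.5, 0, 0, 0, 0],
  [0, 0, -1.5, 0, 0, 0, 0],
  [0, 0, -3, 0, 0, 0, 0],
  [0, 0, -5, 0, 0, 0, 0],
])

```text
clock: 30.8
ee_pos: [0.6491, 0.1591, 0.1579]
tool_rot: [-0.113, 0.994, 0.0, -0.001]
wrist_force: [0.7, -0.6, -2.1]
finger_gap: 0.0076
finger_force: 20.0
```

Run:
```python
from h import *
print(get_obs()['finger_gap'],get_obs()['finger_force'],get_obs()['wrist_force'].round(1))
x=np.array([np.cos(np.radians(5.2)),np.sin(np.radians(5.2))]);y=np.array([-x[1],x[0]]);R0=np.array([.6175,-.2587])
for d in (-.051,-.007,.037): print((R0+y*d).round(4))
go([*(R0-.051*y),.155],95.2)
```

```text
0.007616512595242187 19.988855633419007 [ 0.7 -0.6 -2.1]
[ 0.6221 -0.3095]
[ 0.6181 -0.2657]
[ 0.6141 -0.2219]
yaw 103.01 pos [0.6491 0.1591 0.1579] shift [  5.271 -18.018   0.12 ] turn [ 0.004 -0.028  1.302] q1,q6 [ 0.06 -1.73]
```

Emit:
arm_command([
  [0.5, -1.8, 0, 0, 0, 0.1, 0],
  [1.2, -4.1, 0, 0, 0, 0.3, 0],
  [1.9, -6.4, 0, 0, 0, 0.5, 0],
  [2.5, -8.7, 0, 0, 0, 0.7, 0],
  [3.2, -11, 0, 0, 0, 0.9, 0],
  [3.9, -13.3, 0, 0, 0, 1.1, 0],
  [4.5, -15.5, 0, 0, 0, 1.3, 0],
  [5.1, -17.2, 0, 0, 0, 1.3, 0],
  [5.27, -18.02, 0, 0, 0, 1.3, 0],
  [5.27, -18.02, 0, 0, 0, 1.3, 0],
])

```text
clock: 32.05
ee_pos: [0.6232, -0.3103, 0.1578]
tool_rot: [-0.045, 0.999, 0.0, 0.0]
wrist_force: [-1.3, 0.8, -1.6]
finger_gap: 0.0077
finger_force: 20.0
```

Run:
```python
from h import *
o,im=wsnap('w12')
go([.6221,-.3095,.0445],95.2,o)
cv2.imwrite('pics/w12b.png',cv2.resize(cv2.imread('pics/w12.png'),(700,525)))
```

```text
yaw 95.11 pos [ 0.6232 -0.3103  0.1578] shift [0.042 0.034 4.532] turn [ 0.003  0.002 -0.015] q1,q6 [-0.63 -2.29]
```

View pics/w12b.png

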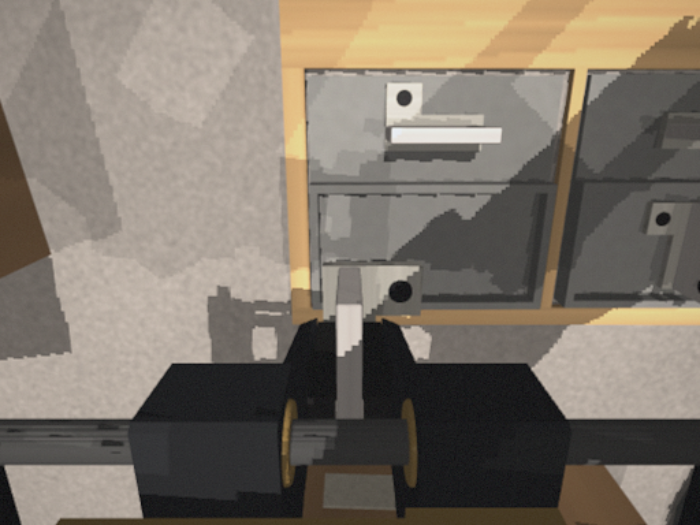

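The bracket hangs straight over tray_right, ear to +y at (400,291). The well's inner near corners are at (318,194) and (550,192).

Run:
```python
from h import *
c=wc('w12'); S=512/700; o=get_obs(); R=Rn.from_quat(o['tool_rot']).as_matrix()
f=lambda p,z:((ray(c,np.array(p)*S,z)-o['ee_pos'])@R*1000).round(1)[:,:2].tolist()
print('well near corners',f([(320,194),(548,192)],.022),'web',f([(391,128),(501,128)],.051))
print('plate end',f([(330,265),(421,266)],.1578-.028))
```

```text
well near corners [[35.4, -18.1], [36.4, 115.9]] web [[73.5, 20.0], [73.5, 75.1]]
plate end [[28.0, -7.9], [27.6, 25.2]]
```

Emit:
arm_command([
  [0.01, -0.1, 1, 0, 0, 0, 0],
  [0.01, -0.1, 2.2, 0, 0, 0, 0],
  [0.01, -0.1, 3.3, 0, 0, 0, 0],
  [0.01, -0.1, 4, 0, 0, 0, 0],
  [0.01, -0.1, 4.4, 0, 0, 0, 0],
  [0.01, -0.1, 4.55, 0, 0, 0, 0],
  [0.01, -0.1, 4.55, 0, 0, 0, 0],
  [0.01, -0.1, 4.55, 0, 0, 0, 0],
  [0.01, -0.1, 4.55, 0, 0, 0, 0],
  [0.01, -0.1, 4.55, 0, 0, 0, 0],
])

```text
clock: 33.35
ee_pos: [0.6234, -0.3122, 0.0443]
tool_rot: [-0.045, 0.999, -0.0, 0.0]
wrist_force: [0.8, -0.3, -2.6]
finger_gap: 0.008
finger_force: 20.0
```

Emit:
arm_command([
  [0, 0, 0, 0, 0, 0, 20],
  [0, 0, 0, 0, 0, 0, 20],
  [0, 0, 0, 0, 0, 0, 24],
  [0, 0, 0, 0, 0, 0, 24],
  [0, 0, -0.7, 0, 0, 0, 24],
  [0, 0, -2.2, 0, 0, 0, 24],
  [0, 0, -4.5, 0, 0, 0, 40],
  [0, 0, -7, 0, 0, 0, 46],
  [0, 0, -9, 0, 0, 0, 46],
  [0, 0, -10, 0, 0, 0, 46],
])

```text
clock: 34.6
ee_pos: [0.6243, -0.3126, 0.3003]
tool_rot: [-0.046, 0.999, -0.002, 0.003]
wrist_force: [0.6, -0.8, -0.0]
finger_gap: 0.0459
finger_force: 0.0
```

Run:
```python
from h import *
wsnap('w13')
go([.51,.155,.30],131.5)
```

```text
yaw 95.22 pos [ 0.6249 -0.3131  0.303 ] shift [ 2.874 19.065 -0.041] turn [-0.09   0.052 -6.046] q1,q6 [-0.63 -2.3 ]
```

Emit:
arm_command([
  [0.3, 1.8, 0, 0, 0, -0.6, 46],
  [0.7, 4.1, 0, 0, 0, -1.4, 46],
  [1.1, 6.4, 0, 0, 0, -2.2, 46],
  [1.4, 8.7, 0, 0, 0, -3, 46],
  [1.8, 11, 0, 0, 0, -3.8, 46],
  [2.1, 13.3, 0, 0, 0, -4.6, 46],
  [2.4, 15.6, 0, 0, 0, -5.4, 46],
  [2.7, 17.8, 0, 0, 0, -6, 46],
  [2.87, 19, 0, 0, 0, -6, 46],
  [2.87, 19, 0, 0, 0, -6, 46],
])

```text
clock: 35.9
ee_pos: [0.5078, 0.1563, 0.2942]
tool_rot: [-0.354, 0.935, 0.0, 0.0]
wrist_force: [-0.0, -1.6, -0.1]
finger_gap: 0.0456
finger_force: 0.0
```

Run:
```python
from h import *
wsnap('w14');c=wc('w14');print((-c[1].T@c[2]).round(3))
webs('w14',[(.447,.202),(.455,.103)])
go([.456,.1043,.033],131.5)
a=cv2.imread('pics/w13.png')[20:220,60:360];b=cv2.imread('pics/w14.png')[:260]
cv2.imwrite('pics/w1314.png',np.vstack([cv2.resize(x,None,fx=f,fy=f,interpolation=cv2.INTER_CUBIC) for x,f in ((a,512/300.),(b,1))]))
```

```text
[0.448 0.104 0.42 ]
w14 c [0.4464 0.1979] ang 42.2 L,W mm 59.3 19.7 area 670
w14 c [0.4583 0.1011] ang 41.7 L,W mm 54.4 32.8 area 777
yaw 131.33 pos [0.5083 0.155  0.2941] shift [ 2.911 -0.138 10.444] turn [-0.004  0.    -0.028] q1,q6 [ 0.07 -2.22]
```

View pics/w1314.png

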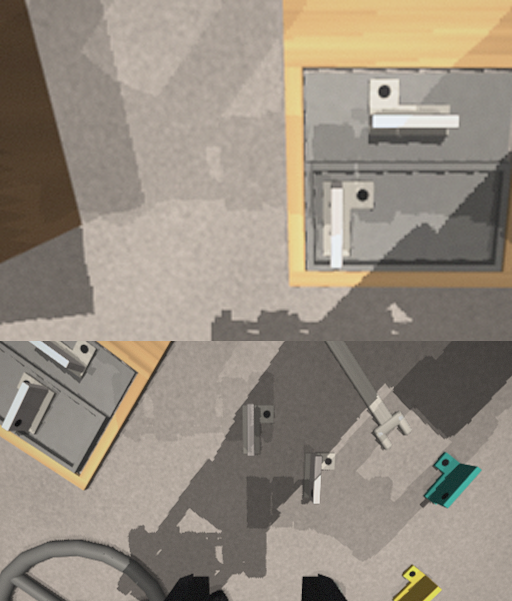

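The top half shows b4 standing in tray_right's outer slot, web at (337,225). The bottom half shows b1 at (252,430) and b2 (318,478), undisturbed, with ears to the upper right.

Emit:
arm_command([
  [1, -0.1, 0.8, 0, 0, 0, 46],
  [2, -0.16, 2, 0, 0, 0, 46],
  [2.92, -0.16, 3.5, 0, 0, 0, 46],
  [2.92, -0.16, 5.2, 0, 0, 0, 46],
  [2.92, -0.16, 7, 0, 0, 0, 46],
  [2.92, -0.16, 8.7, 0, 0, 0, 46],
  [2.92, -0.16, 9.9, 0, 0, 0, 46],
  [2.92, -0.16, 10.45, 0, 0, 0, 46],
  [2.92, -0.16, 10.45, 0, 0, 0, 46],
  [2.92, -0.16, 10.45, 0, 0, 0, 46],
])

```text
clock: 37.2
ee_pos: [0.4575, 0.1031, 0.0339]
tool_rot: [-0.352, 0.936, -0.0, 0.001]
wrist_force: [0.4, 0.1, 0.0]
finger_gap: 0.0458
finger_force: 0.0
```

Emit:
arm_command([
  [0, 0, 0, 0, 0, 0, 0],
  [0, 0, 0, 0, 0, 0, 0],
  [0, 0, 0, 0, 0, 0, 0],
  [0, 0, 0, 0, 0, 0, 0],
  [0, 0, 0, 0, 0, 0, 0],
  [0, 0, 0, 0, 0, 0, 0],
  [0, 0, -0.5, 0, 0, 0, 0],
  [0, 0, -1.5, 0, 0, 0, 0],
  [0, 0, -3, 0, 0, 0, 0],
  [0, 0, -5, 0, 0, 0, 0],
])

```text
clock: 38.45
ee_pos: [0.4554, 0.1033, 0.1586]
tool_rot: [-0.352, 0.936, 0.0, -0.001]
wrist_force: [0.6, -0.0, -1.6]
finger_gap: 0.0078
finger_force: 20.0
```

Run:
```python
from h import *
o=get_obs();print(o['finger_gap'],o['finger_force'],o['wrist_force'].round(1))
# R well centre measured: 48 mm (+y) from (.6232,-.3103)
x=np.array([np.cos(np.radians(5.2)),np.sin(np.radians(5.2))]);y=np.array([-x[1],x[0]]);R0=np.array([.6225,-.3103])+.0485*y
print(R0); go([*(R0-.006*y),.155],95.2)
```

```text
0.0077545503398383266 19.990435506915674 [ 0.6 -0.  -1.6]
[ 0.61810432 -0.26199961]
yaw 131.21 pos [0.4554 0.1033 0.1586] shift [  4.87  -15.477   0.129] turn [ 0.008 -0.02   6.001] q1,q6 [-0.03 -2.32]
```

Emit:
arm_command([
  [0.5, -1.6, 0, 0, 0, 0.6, 0],
  [1.1, -3.7, 0, 0, 0, 1.4, 0],
  [1.8, -5.8, 0, 0, 0, 2.2, 0],
  [2.5, -7.9, 0, 0, 0, 3, 0],
  [3.2, -10, 0, 0, 0, 3.8, 0],
  [3.8, -12.1, 0, 0, 0, 4.6, 0],
  [4.4, -14, 0, 0, 0, 5.4, 0],
  [4.87, -15.2, 0, 0, 0, 6, 0],
  [4.87, -15.48, 0, 0, 0, 6, 0],
  [4.87, -15.48, 0, 0, 0, 6, 0],
])

```text
clock: 39.7
ee_pos: [0.6196, -0.2674, 0.1576]
tool_rot: [-0.046, 0.999, 0.0, -0.0]
wrist_force: [-0.2, -0.5, -2.0]
finger_gap: 0.0077
finger_force: 20.0
```

Run:
```python
from h import *
o,im=wsnap('w15'); go([.6186,-.268,.0445],95.2)
c=wc('w15'); R=Rn.from_quat(o['tool_rot']).as_matrix(); im=cv2.imread('pics/w15.png')
# bracket end row: bright/dark profile; R handle web top (white) extent in tool mm
m=((im.min(2)>200)).astype('uint8');N,l,s,ce=cv2.connectedComponentsWithStats(m)
for i in range(1,N):
    if s[i,4]>60: x,y,w,h,a=s[i]; print(s[i],((ray(c,[(x,y),(x+w,y)],.051)-o['ee_pos'])@R*1000).round(1)[:,:2].tolist())
g=im[:,:,:].astype(int).sum(2)//3
for col in (256,232,290): print(col,g[150:240:3,col].tolist())
```

```text
yaw 95.29 pos [ 0.6194 -0.2667  0.1576] shift [ 0.035 -0.051  4.525] turn [ 0.009 -0.007  0.015] q1,q6 [-0.58 -2.25]
[227  61  72  30 723] [[94.1, -18.3], [94.1, 29.5]]
[224  93  81  11 842] [[73.7, -20.9], [73.7, 34.5]]
[190 160  13  68 569] [[26.9, -47.0], [26.9, -37.5]]
[248 222   9  29 185] [[-22.1, -5.1], [-22.1, 1.9]]
[256 222   8  20 112] [[-22.1, 1.1], [-22.1, 7.3]]
256 [146, 143, 129, 122, 124, 125, 130, 149, 128, 128, 127, 125, 128, 112, 120, 126, 126, 124, 127, 126, 121, 125, 128, 80, 206, 209, 207, 207, 206, 207]
232 [147, 172, 171, 181, 189, 188, 189, 180, 117, 126, 126, 127, 139, 139, 137, 165, 165, 164, 165, 165, 168, 101, 54, 53, 100, 98, 121, 125, 90, 47]
290 [141, 140, 141, 140, 138, 140, 137, 138, 117, 74, 74, 75, 76, 89, 118, 183, 164, 97, 40, 23, 25, 19, 26, 72, 102, 102, 95, 179, 123, 53]
```

Emit:
arm_command([
  [0.02, 0, 1, 0, 0, 0, 0],
  [0.02, 0, 2.2, 0, 0, 0, 0],
  [0.02, 0, 3.3, 0, 0, 0, 0],
  [0.02, 0, 4, 0, 0, 0, 0],
  [0.02, 0, 4.4, 0, 0, 0, 0],
  [0.02, 0, 4.55, 0, 0, 0, 0],
  [0.02, 0, 4.55, 0, 0, 0, 0],
  [0.02, 0, 4.55, 0, 0, 0, 0],
  [0.02, 0, 4.55, 0, 0, 0, 0],
  [0.02, 0, 4.55, 0, 0, 0, 0],
])

```text
clock: 41.0
ee_pos: [0.6194, -0.2682, 0.0443]
tool_rot: [-0.045, 0.999, -0.0, 0.0]
wrist_force: [0.7, -0.7, -0.7]
finger_gap: 0.0078
finger_force: 20.0
```

Emit:
arm_command([
  [0, 0, 0, 0, 0, 0, 18],
  [0, 0, 0, 0, 0, 0, 18],
  [0, 0, 0, 0, 0, 0, 22],
  [0, 0, 0, 0, 0, 0, 22],
  [0, 0, -0.7, 0, 0, 0, 22],
  [0, 0, -2.2, 0, 0, 0, 22],
  [0, 0, -4.5, 0, 0, 0, 40],
  [0, 0, -7, 0, 0, 0, 46],
  [0, 0, -9, 0, 0, 0, 46],
  [0, 0, -10, 0, 0, 0, 46],
])

```text
clock: 42.25
ee_pos: [0.6203, -0.2685, 0.3001]
tool_rot: [-0.046, 0.999, -0.002, 0.003]
wrist_force: [-1.1, 0.2, 0.2]
finger_gap: 0.0458
finger_force: 0.0
```

Run:
```python
from h import *
wsnap('w16')
go([.51,.255,.30],132)
```

```text
yaw 95.22 pos [ 0.621  -0.269   0.3028] shift [ 2.513 21.278 -0.053] turn [-0.087  0.056 -6.13 ] q1,q6 [-0.58 -2.25]
```

Emit:
arm_command([
  [0.3, 2, 0, 0, 0, -0.6, 46],
  [0.6, 4.3, 0, 0, 0, -1.4, 46],
  [0.9, 6.6, 0, 0, 0, -2.2, 46],
  [1.2, 8.9, 0, 0, 0, -3, 46],
  [1.5, 11.2, 0, 0, 0, -3.8, 46],
  [1.8, 13.5, 0, 0, 0, -4.6, 46],
  [2.1, 15.8, 0, 0, 0, -5.4, 46],
  [2.4, 18, 0, 0, 0, -6.1, 46],
  [2.5, 20.1, 0, 0, 0, -6.1, 46],
  [2.5, 21, 0, 0, 0, -6.1, 46],
])

```text
clock: 43.55
ee_pos: [0.5081, 0.2518, 0.2942]
tool_rot: [-0.358, 0.934, 0.0, 0.0]
wrist_force: [-0.5, -0.4, 0.5]
finger_gap: 0.046
finger_force: 0.0
```

Run:
```python
from h import *
wsnap('w17');c=wc('w17');print((-c[1].T@c[2]).round(3))
webs('w17',[(.447,.202)])
go([.4464,.2005,.033],131.7)
```

```text
[0.449 0.199 0.42 ]
w17 c [0.4416 0.21  ] ang 18.7 L,W mm 55.2 32.9 area 808
yaw 132.01 pos [0.5079 0.2532 0.2941] shift [ 3.249  0.068 10.441] turn [0.013 0.01  0.052] q1,q6 [ 0.25 -2.05]
```

Run:
```python
from h import *
c=wc('w17'); im=cv2.imread('pics/w17.png'); u,v=proj(c,[.4464,.2005,.04])[0]; print(u,v)
for th in (.05,.06,.07,.08):
    m=mask(im,th); m[:, :int(u-60)]=0; m[:,int(u+60):]=0; m[int(v+70):]=0
    m=cv2.morphologyEx(m,2,np.ones((3,3),np.uint8)); N,l,s,ce=cv2.connectedComponentsWithStats(m)
    for i in range(1,N):
        if s[i,4]>80:
            ct=cv2.findContours((l==i).astype('uint8'),0,1)[0][0][:,0]; w=(ray(c,ct,.04)[:,:2]*1000).astype(np.float32); print(th,s[i],[np.round(k,1) for k in cv2.minAreaRect(w)])
print('hole (dark)'); g=im.max(2); k=((g<45)).astype('uint8'); k[:, :int(u-60)]=0; k[:,int(u+60):]=0; k[int(v+70):]=0
N,l,s,ce=cv2.connectedComponentsWithStats(k)
for i in range(1,N):
    if 15<s[i,4]<200: print(s[i],ray(c,ce[i],.005).round(4))
o,a=snap('scene','s2.png');b=cv2.imread('pics/s2.png');a=cv2.imread('pics/scene0.png')
print('diff',cv2.absdiff(a,b)[195:232,285:315].mean())
```

```text
257.6841058830098 82.76424347249439
0.08 [255  60  12  35 193] [array([439.7, 199.5]), array([35.6, 11.4]), np.float64(46.7)]
hole (dark)
[271  64   5   6  25] [[0.4205 0.2021 0.005 ]]
diff 68.66636636636636
```

The ear hole at (.4205,.2021) matches b2 undisturbed at (.4464,.2005), 42°. The odd fit was shadow, so I'm proceeding.

Emit:
arm_command([
  [1, 0.05, 0.8, 0, 0, 0, 46],
  [2.2, 0.05, 2, 0, 0, 0, 46],
  [3.25, 0.05, 3.5, 0, 0, 0, 46],
  [3.25, 0.05, 5.2, 0, 0, 0, 46],
  [3.25, 0.05, 7, 0, 0, 0, 46],
  [3.25, 0.05, 8.7, 0, 0, 0, 46],
  [3.25, 0.05, 9.9, 0, 0, 0, 46],
  [3.25, 0.05, 10.45, 0, 0, 0, 46],
  [3.25, 0.05, 10.45, 0, 0, 0, 46],
  [3.25, 0.05, 10.45, 0, 0, 0, 46],
])

```text
clock: 44.9
ee_pos: [0.4491, 0.1959, 0.034]
tool_rot: [-0.357, 0.934, -0.0, 0.001]
wrist_force: [0.4, -0.1, 0.3]
finger_gap: 0.046
finger_force: 0.0
```

Emit:
arm_command([
  [0, 0, 0, 0, 0, 0, 0],
  [0, 0, 0, 0, 0, 0, 0],
  [0, 0, 0, 0, 0, 0, 0],
  [0, 0, 0, 0, 0, 0, 0],
  [0, 0, 0, 0, 0, 0, 0],
  [0, 0, 0, 0, 0, 0, 0],
  [0, 0, -0.5, 0, 0, 0, 0],
  [0, 0, -1.5, 0, 0, 0, 0],
  [0, 0, -3, 0, 0, 0, 0],
  [0, 0, -5, 0, 0, 0, 0],
])

```text
clock: 46.15
ee_pos: [0.4471, 0.1955, 0.1585]
tool_rot: [-0.357, 0.934, 0.0, -0.001]
wrist_force: [0.8, 0.8, -1.4]
finger_gap: 0.0079
finger_force: 20.0
```

Run:
```python
from h import *
o=get_obs();print(o['finger_gap'],o['finger_force'],o['wrist_force'].round(1))
x=np.array([np.cos(np.radians(5.2)),np.sin(np.radians(5.2))]);y=np.array([-x[1],x[0]])
p=np.array([.6196,-.2682])+.044*y-.0005*x
print(p); go([*p,.155],95.2)
```

```text
0.007939247136228355 20.00005097128451 [ 0.8  0.8 -1.4]
[ 0.61511422 -0.2244264 ]
yaw 131.8 pos [0.4471 0.1955 0.1585] shift [  6.186 -17.003   0.138] turn [ 2.000e-03 -2.100e-02  6.101e+00] q1,q6 [ 0.17 -2.13]
```

Emit:
arm_command([
  [0.6, -1.7, 0, 0, 0, 0.6, 0],
  [1.4, -4, 0, 0, 0, 1.4, 0],
  [2.2, -6.2, 0, 0, 0, 2.2, 0],
  [3, -8.4, 0, 0, 0, 3, 0],
  [3.8, -10.6, 0, 0, 0, 3.8, 0],
  [4.6, -12.8, 0, 0, 0, 4.6, 0],
  [5.4, -15, 0, 0, 0, 5.4, 0],
  [6.1, -16.6, 0, 0, 0, 6.1, 0],
  [6.19, -17, 0, 0, 0, 6.1, 0],
  [6.19, -17, 0, 0, 0, 6.1, 0],
])

```text
clock: 47.4
ee_pos: [0.6157, -0.224, 0.1576]
tool_rot: [-0.046, 0.999, 0.0, -0.0]
wrist_force: [-0.7, -0.5, -2.0]
finger_gap: 0.008
finger_force: 20.0
```

Run:
```python
from h import *
o,im=wsnap('w18'); go([.6151,-.2244,.0445],95.2)
c=wc('w18'); R=Rn.from_quat(o['tool_rot']).as_matrix(); im=cv2.imread('pics/w18.png')
m=((im.min(2)>190)).astype('uint8');N,l,s,ce=cv2.connectedComponentsWithStats(m)
for i in range(1,N):
    if s[i,4]>60: x,y,w,h,a=s[i]; print(s[i],((ray(c,[(x,y),(x+w,y)],.051)-o['ee_pos'])@R*1000).round(1)[:,:2].tolist())
h=im[150:310,120:420]; cv2.imwrite('pics/w18c.png',cv2.resize(im[60:300,110:430],(800,600),interpolation=cv2.INTER_CUBIC))
g=im.astype(int).sum(2)//3
for col in (234,240,256,270,290): print(col,g[171:231:3,col].tolist())
```

```text
yaw 95.27 pos [ 0.6155 -0.223   0.1576] shift [ 0.019 -0.058  4.524] turn [ 0.009 -0.007  0.012] q1,q6 [-0.53 -2.19]
[170  60  73  31 774] [[94.7, -56.1], [94.7, -7.7]]
[161  93  81  12 915] [[73.7, -63.9], [73.7, -8.6]]
[163 151  20  22 269] [[33.5, -66.0], [33.5, -51.6]]
[130 159  16  63 555] [[27.6, -90.5], [27.6, -78.9]]
[190 159  14  69 632] [[27.6, -46.9], [27.6, -36.7]]
[247 223  12  14 120] [[-22.9, -5.9], [-22.9, 3.4]]
234 [181, 129, 129, 131, 127, 143, 144, 149, 171, 170, 167, 172, 172, 174, 103, 58, 51, 99, 99, 127]
240 [156, 139, 128, 129, 127, 139, 145, 97, 163, 170, 169, 169, 170, 167, 171, 170, 168, 169, 170, 167]
256 [132, 131, 131, 130, 133, 129, 123, 96, 138, 128, 127, 129, 130, 128, 125, 129, 128, 153, 213, 214]
270 [128, 132, 130, 133, 131, 113, 61, 104, 166, 174, 156, 80, 82, 82, 83, 83, 85, 83, 83, 82]
290 [58, 61, 62, 59, 57, 58, 55, 75, 102, 104, 102, 106, 29, 32, 22, 21, 22, 109, 103, 104]
```

Emit:
arm_command([
  [0.03, 0, 1, 0, 0, 0, 0],
  [0.03, 0, 2.2, 0, 0, 0, 0],
  [0.03, 0, 3.3, 0, 0, 0, 0],
  [0.03, 0, 4, 0, 0, 0, 0],
  [0.03, 0, 4.4, 0, 0, 0, 0],
  [0.03, 0, 4.55, 0, 0, 0, 0],
  [0.03, 0, 4.55, 0, 0, 0, 0],
  [0.03, 0, 4.55, 0, 0, 0, 0],
  [0.03, 0, 4.55, 0, 0, 0, 0],
  [0.03, 0, 4.55, 0, 0, 0, 0],
])

```text
clock: 48.7
ee_pos: [0.6153, -0.2242, 0.0442]
tool_rot: [-0.045, 0.999, -0.0, 0.0]
wrist_force: [-0.2, -0.1, -1.5]
finger_gap: 0.0081
finger_force: 20.0
```

Emit:
arm_command([
  [0, 0, 0, 0, 0, 0, 18],
  [0, 0, 0, 0, 0, 0, 18],
  [0, 0, 0, 0, 0, 0, 22],
  [0, 0, 0, 0, 0, 0, 22],
  [0, 0, -0.7, 0, 0, 0, 22],
  [0, 0, -2.2, 0, 0, 0, 22],
  [0, 0, -4.5, 0, 0, 0, 40],
  [0, 0, -7, 0, 0, 0, 46],
  [0, 0, -9, 0, 0, 0, 46],
  [0, 0, -10, 0, 0, 0, 46],
])

```text
clock: 49.95
ee_pos: [0.6162, -0.2246, 0.2999]
tool_rot: [-0.046, 0.999, -0.002, 0.003]
wrist_force: [-0.7, -0.4, -1.1]
finger_gap: 0.046
finger_force: 0.0
```

Emit:
arm_command([
  [0, 0.5, 0, 0, 0, 0, 46],
  [0, 1.5, -0.5, 0, 0, 0, 46],
  [0, 2.5, -0.5, 0, 0, 0, 46],
  [0, 2.5, -0.5, 0, 0, 0, 46],
  [0, 2.5, -0.5, 0, 0, 0, 46],
  [0, 2.5, -0.5, 0, 0, 0, 46],
  [0, 2.5, -0.5, 0, 0, 0, 46],
  [0, 2.5, -0.5, 0, 0, 0, 46],
  [0, 2.5, -0.5, 0, 0, 0, 46],
  [0, 2.5, -0.5, 0, 0, 0, 46],
])

```text
clock: 51.2
ee_pos: [0.6095, -0.162, 0.3065]
tool_rot: [-0.045, 0.999, -0.0, -0.0]
wrist_force: [0.0, 0.0, 0.7]
finger_gap: 0.0462
finger_force: 0.0
```

Run:
```python
from h import *
wsnap('w19');snap('scene','s3.png');snap('side','d3.png')
a=cv2.imread('pics/w19.png')[:250];b=cv2.imread('pics/s3.png');d=cv2.imread('pics/d3.png')[:, :]
top=cv2.resize(a[:, 80:410],(462,350),interpolation=cv2.INTER_CUBIC); r=lambda x,w:cv2.resize(x,(w,350),interpolation=cv2.INTER_CUBIC)
bot=np.hstack([cv2.resize(b[60:330,90:400],(400,240)),cv2.resize(d[100:384,120:470],(400,240))])
cv2.imwrite('pics/fin.png',np.vstack([np.hstack([top,np.zeros((350,800-462,3),np.uint8)]),bot]))
```

```text
(no output)
```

View pics/fin.png

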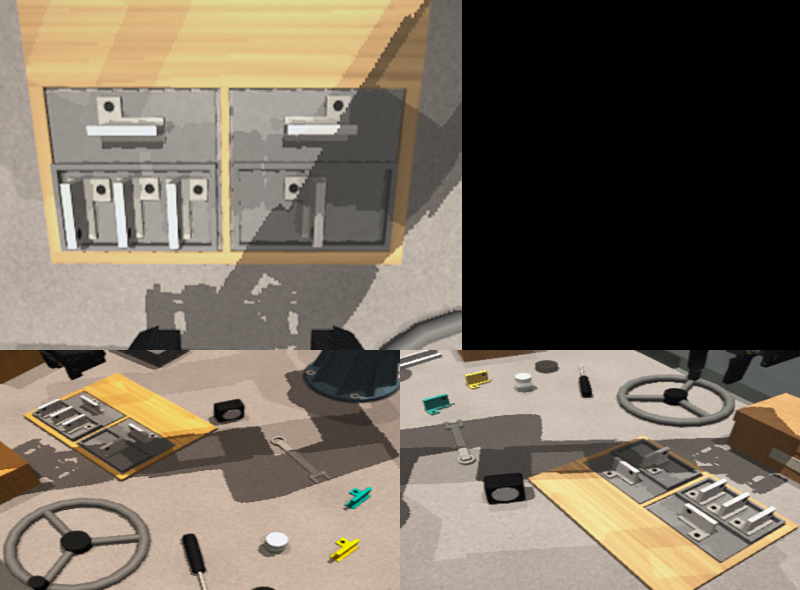

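The final views show three right brackets at (68,215), (122,215) and (173,215), standing in tray_right. The left bracket stands in tray_left at (318,215), the trays are seated, and the jar is upright at (276,541).

```bash
python3 -c "
from h import *
print(robot.sign_off())"
```

```text
the job is handed in; nothing more can be done
None
```

I slid both trays into their pockets, then stood the one left-hand and three right-hand loose brackets in their matching trays; the jar is still upright, and I handed the job in at about 51 s.

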